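# Put the tilting cover stand on its side stand and hold it upright

### The arm

A 6-joint arm with a two-finger parallel gripper is mounted at the origin on the work surface. World frame = base frame: x ahead of the robot, y to its left, z up, the work surface at z = 0. Lengths are in m, angles in rad, forces in N, time in s.
With the tool pointing down it reaches from about 0.425 to 0.95 m from the base axis. Payload 3.5 kg.
Tool frame: the origin (TCP) lies at the very end of the fingers, on their centre line; the grasp point (between the pads) lies 19 mm behind it; y points along the fingers, z is the direction in which the jaws open and shut, and the axes are right-handed (so a half turn about y gives the same grasp; the last joint's range is limited). The gripper opens to 85 mm and grips with 20 to 120 N. Pads are 22 mm wide; open, the fingers measure 114 mm over their backs; the gripper's body (76 mm by 85 mm) begins 54 mm behind the grasp point. The pads swing forward as they close: fully open they stand 13 mm farther back than shut.
Start: joints at [1.188, 0.286, 1.577, -0, 1.279, -0.15], TCP at [0.156, 0.657, 0.231] pointing down, gripper open.
Joint ranges: [-2.77, 2.77], [-0.9, 2.22], [0.21, 2.48], [-1.53, 4.67], [0.24, 2.81], [-2.84, 2.84]. Speed limits (rad/s): [2.79, 2.79, 3.14, 3.14, 3.14, 3.14].

### API

Orientations are given as a unit quaternion [x, y, z, w].
In Python, from plant import ctrl, cams gives the robot as it stands.
- The arm moves only by the tool play_rows, never from a script. Its argument "steps" is a list of rows, each an object of numbers: "claw": the finger opening in cm, from 0 to 8.54; "tx", "ty", "tz": the shift along the tool's x, y, z in cm; "ax", "ay", "az": the turn, a rotation vector about the tool's x, y, z in degrees. A call has 1 to 12 rows; each row is the pose to reach, as a shift and turn from the pose commanded when the call began, along the tool's axes at that moment; what a row does not reach only later rows make up. A row lasts 1/12 s, in which the tool goes at most 41.7 mm and 7.16 degrees, less where a joint would pass 70% of its speed; a pose out of reach is approached as far as the arm can. A call with a gripper value outside its range is refused whole. The fingers move at their own pace and stop on an object; "grip_force" is the grip in N (left out, the last holds). Time passes only in rows, so rows that repeat a pose let the fingers close. It gives the time, the measured TCP pose, the force and the opening at its end, in the units of the state.
- ctrl.get_state(): the state, without advancing time (a new reading comes with each control period).
- cams.read_camera(name): name is "side" or "top"; returns (picture, depth): 420x560x3 uint8, blue, green, red; 420x560 float32, m along the optical axis (not along the pixel's ray), 0 where there is no reading.
- cams.camera_model(name): a dict with "intrinsics" (3x3 intrinsics, pixels), "distortion" ([k1, k2, p1, p2, k3] as OpenCV has them; the pictures are not rectified), "rvec" (rotation vector, rad) and "tvec" (3), from world to camera coordinates, as OpenCV has them. Camera axes: x right, y down, z forward; pixel columns grow to the right and rows downward; lengths in m; the calibration is good to about 2 mm. A picture is of the moment at which its call begins. camera_model takes no time and is no camera call.
- ctrl.sign_off(): hands the job in, once; it reports no verdict.
The state is a dict: "time": time; "qpos": joint angles; "dq": joint speeds; "joint_efforts": joint torques, N m; "eef_pos": TCP position; "tcp_rot": TCP orientation; "contact_force": force on the tool from outside, world axes, zero at the start; "wrist_torque": the same for the moment, N m; "opening": opening from 0.0 (shut) to 1.0 (fully open).
Only numpy, scipy, OpenCV 4.12 (cv2) and the standard library are available. Lean on these libraries where they do the work, as an engineer would, in place of code of your own. Each camera call takes 0.05 s, during which the arm holds its last target.

### The job

Lift the black rubber puck out of the red bin and lay it flat, centred on the yellow ringed mark on the grey stand's base, and let go of it. Then push the red kickstand over its top centre so that it drops all the way down, and after that grip the stand's black grab bar, bring the leaning frame upright and finish while still holding it upright by that bar, still, with the kickstand's foot clear above the puck. Leave the other things on the bench and in the bin where they are.

Things in the scene. Friction and masses are not known exactly. Their poses are not given: they have to be found in the camera images.
- stand: Fixed tilting stand, grey base plate 8 mm thick on the bench; place and yaw vary. Origin at its underside; y parallel to the frame's hinge, z up. Plate x -75 to 75, y -155 to 15 mm, plus an outrigger x -25 to 85 mm, on to y 185 mm. Frame with white end cover: two 16 mm uprights at y -140 and 0, leaning to -x (roughly towards the robot) at the start; cover dome and kickstand on the +x side
- spot (a point): centre of the mark (yellow ring, outer diameter 68 mm, with a yellow dot) on the top face of the outrigger, 8 mm above the bench; at (50, 129, 8) mm in the stand's frame. Axes as the stand's
- puck_mid (a point): centre (half-way up) of the loose black rubber puck, a plain disc 52 mm in diameter, 24 mm high, about 90 g, lying flat in the larger compartment of the red bin
- bin: Fixed red open bin, outside 250 (x) by 190 (y) by 55 (z) mm, walls and floor 5 mm; origin under its centre, place and yaw vary. A 5 mm cross wall 50 mm high stands at x -52 mm: the puck lies in the larger compartment on the +x side (about 170 by 180 mm inside), two brass plugs stand in the smaller one
- frame (a joint): tilt of the frame about its hinge: 0 upright; -0.30 rad rests on its stop, leaning to the stand's -x; +0.10 rad is the other stop. Free hinge without friction: let go, it tips over. The bar moves on an arc of 195 mm radius about frame_hinge; raising it by the bar takes about 3 N
- frame_hinge (a point): point on the frame's hinge axis straight below the middle of the grab bar (when upright), 35 mm above the bench; axes as the stand's
- bar_mid (a point): middle of the round black grab bar along the top of the frame, 22 mm in diameter, 156 mm long along the stand's y, free for 120 mm between the uprights. The point is on its axis, 195 mm from the hinge axis: about 230 mm above the bench upright, 221 mm when leaning. Free for 45 mm below its axis. To be gripped across, from above
- kickstand (a joint): angle of the red kickstand: 0 stowed (leg up, leaning 0.35 rad past top centre to the stand's -y, kept there by its weight); 0.35 top centre; beyond that it falls by itself to the stand's +y and down to its stop at 2.57 rad, where it stays. It swings in a plane parallel to the stand's y (tilted with the frame); under 2 N at the tip turns it
- kick_hinge (a point): pivot of the kickstand, in the middle of the brass hub (28 mm in diameter), at (50, 30, 125) mm in the stand's frame when the frame is upright; it leans with the frame
- kick_foot (a point): centre of the ball foot (22 mm in diameter) at the end of the red leg, 125 mm from the pivot; the leg is a round bar of 12 mm diameter. Stowed, it is the highest point of the stand, its top about 260 mm above the bench. With the kickstand down and the frame upright it hangs over the mark, and its ball ends 38 mm above the bench, 6 mm above a puck lying there
- plug_a: brass plug standing in the bin's smaller compartment, 26 mm wide, 30 mm high, origin under it; to be left alone
- plug_b: second brass plug like the first; to be left alone
- cover_a: loose white end cover with brass flange lying on the bench to the left, 150 mm across, 56 mm high, 1.4 kg; to be left alone
- cover_b: second white end cover, on the bench to the right; to be left alone
- o_rings: black rubber ring, 68 mm across, 16 mm high, on the bench to the left; to be left alone
- link: white bar 30 by 150 by 14 mm lying in front of the large white heat exchanger at the far side; to be left alone
- sealant: blue bottle, 40 mm in diameter, 110 mm high, standing on the bench to the right; to be left alone
Mind the look-alikes: they are no part of the job. What is shaped like the part that bears puck_mid but blue or pink is not meant.

How it is judged:
By the outcome, as a careful person would: the job done as asked, in the order asked, and still so for the second after the job is handed in, while the arm keeps its last pose, push and grip.
It also fails if it takes over 72 s, if anything falls off the work surface, if the arm or the gripper's body presses on something with over 40 N, if the wrist force passes 120 N, or if a joint passes its speed limit or range.

## Working session

There is one attempt and no reset: what is moved stays moved. The work goes in short steps, Python scripts to look and compute and a tool call to move; the robot and the scene stay as the last step left them, time stands still between calls to the robot, and variables do not carry over. Pictures are saved under pics/ and viewed, and the job is handed in when it is done.

Besides the shell and the picture viewer there is one more tool, called after ">>>" by a JSON object that holds its "method" and its "body". play_rows: Moves the arm, as the interface text tells. Its arguments: {"type":"object","properties":{"steps":{"type":"array","items":{"type":"object","properties":{"claw":{"type":"number"},"tx":{"type":"number"},"ty":{"type":"number"},"tz":{"type":"number"},"ax":{"type":"number"},"ay":{"type":"number"},"az":{"type":"number"}}}},"grip_force":{"type":"number"}},"required":["steps"]}

```bash
ls -la; mkdir -p pics; cat > h.py <<'E'
import numpy as np, cv2, json
from plant import ctrl, cams
def grab(n):
    im,d=cams.read_camera(n); return im,d
def model(n):
    m=cams.camera_model(n); K=np.array(m["intrinsics"],float).reshape(3,3); D=np.array(m["distortion"],float)
    R=cv2.Rodrigues(np.array(m["rvec"],float))[0]; t=np.array(m["tvec"],float).ravel()
    return K,D,R,t
def ray(n,uv):
    K,D,R,t=model(n); p=cv2.undistortPoints(np.array(uv,float).reshape(-1,1,2),K,D).reshape(-1,2)
    d=np.c_[p,np.ones(len(p))]@R; return -R.T@t,d
def on_plane(n,uv,z):
    c,d=ray(n,uv); s=(z-c[2])/d[:,2]; return c+d*s[:,None]
def proj(n,P):
    K,D,R,t=model(n); return cv2.projectPoints(np.array(P,float).reshape(-1,1,3),cv2.Rodrigues(R)[0],t,K,D)[0].reshape(-1,2)
def from_depth(n,uv,d):
    uv=np.array(uv).reshape(-1,2); c,r=ray(n,uv); z=d[uv[:,1].astype(int),uv[:,0].astype(int)]; return c+r*z[:,None]
def cloud(n,d):
    h,w=d.shape; u,v=np.meshgrid(np.arange(w),np.arange(h)); c,r=ray(n,np.c_[u.ravel(),v.ravel()])
    P=c+r*d.ravel()[:,None]; P[d.ravel()<=0]=np.nan; return P.reshape(h,w,3)
E
python3 - <<'E'
from h import *
s=ctrl.get_state(); print({k:np.round(v,3).tolist() for k,v in s.items()})
for n in("top","side"):
    im,d=grab(n); cv2.imwrite(f"pics/{n}0.png",im); np.savez(f"pics/{n}0.npz",im=im,d=d)
    K,D,R,t=model(n); print(n,K.round(1).tolist(),D,(-R.T@t).round(3),R[2].round(3))
E
```

```text
total 12
drwxr-xr-x  3 agent agent 4096 Dec  7 05:35 .
drwxr-xr-x 23 root  root  4096 Dec  7 05:35 ..
drwxr-xr-x  2 agent agent 4096 Dec  7 05:35 pics
{'time': 0.0, 'qpos': [1.188, 0.287, 1.578, -0.0, 1.279, -0.15], 'dq': [0.001, -0.0, -0.0, 0.001, 0.0, 0.002], 'joint_efforts': [-0.001, -40.6, -29.262, -0.0, 0.006, 0.0], 'eef_pos': [0.155, 0.656, 0.23], 'tcp_rot': [0.703, -0.082, 0.082, -0.702], 'contact_force': [0.495, -0.2, -0.111], 'wrist_torque': [0.023, -0.039, 0.005], 'opening': 0.995}
top [[402.0, 0.0, 278.8], [0.0, 402.0, 212.5], [0.0, 0.0, 1.0]] [-0.11385942  0.          0.          0.          0.        ] [0.372 0.02  1.615] [ 0.117 -0.023 -0.993]
side [[545.7, 0.0, 284.0], [0.0, 545.7, 215.8], [0.0, 0.0, 1.0]] [-0.05926501  0.          0.          0.          0.        ] [-0.222 -0.979  1.189] [ 0.461  0.61  -0.645]
```

View pics/top0.png

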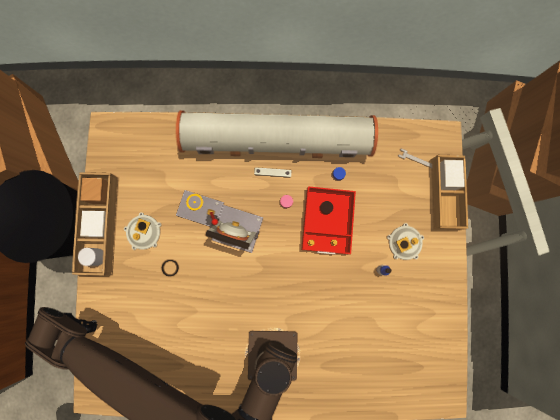

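View pics/side0.png

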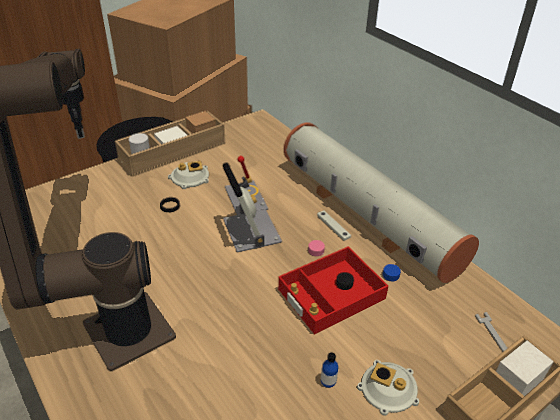

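The top view shows the black puck at about (327,208) in the red bin, the yellow ring at (195,202), the bar near (229,240) and the red kickstand at about (212,218). The side view shows the leg up at (241,162). Next I'll zoom in and measure these.

```bash
python3 - <<'E'
from h import *
im=np.load("pics/top0.npz")["im"]; cv2.imwrite("pics/top0z.png",cv2.resize(im[180:265,170:360],None,fx=4,fy=4,interpolation=cv2.INTER_CUBIC))
im=np.load("pics/side0.npz")["im"]; cv2.imwrite("pics/side0z.png",cv2.resize(im[145:335,210:395],None,fx=3,fy=3,interpolation=cv2.INTER_CUBIC))
E
```

```text
(no output)
```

View pics/top0z.png

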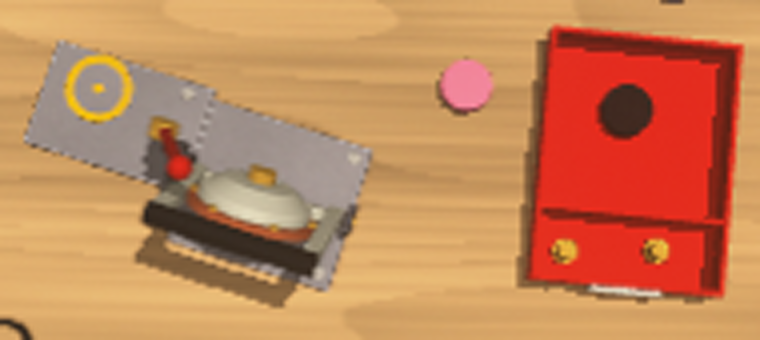

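View pics/side0z.png

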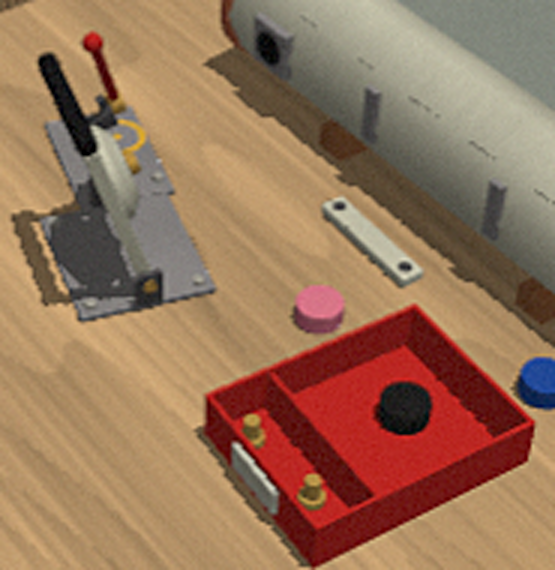

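```bash
cat > meas.py <<'E'
from h import *
def cen(mask): 
    n,l,s,c=cv2.connectedComponentsWithStats(mask.astype(np.uint8),connectivity=8); return [(s[i,4],c[i],s[i,:4]) for i in range(1,n)]
for n in("top","side"):
    f=np.load(f"pics/{n}0.npz"); im=f["im"];d=f["d"]; hsv=cv2.cvtColor(im,cv2.COLOR_BGR2HSV); P=cloud(n,d)
    H,S,V=[hsv[...,i].astype(int) for i in range(3)]
    print("==",n)
    W=(P[...,0]>.35)&(P[...,0]<.9)&(P[...,1]>-.3)&(P[...,1]<.45)
    # puck: dark inside red bin
    m=(V<75)&W
    for a,c,b in cen(m):
        if a>25: print("dark",a,c.round(1),b, on_plane(n,c,.029).round(4), P[int(c[1]),int(c[0])].round(3))
    m=(H>20)&(H<32)&(S>150)&(V>150)&W&(P[...,2]<.05)
    for a,c,b in cen(m):
        if a>5: print("yel",a,c.round(1),b,on_plane(n,c,.008).round(4), P[int(c[1]),int(c[0])].round(3))
    m=((H<6)|(H>174))&(S>170)&(V>80)&W
    for a,c,b in cen(m):
        if a>5: print("red",a,c.round(1),b,P[int(c[1]),int(c[0])].round(3))
E
python3 meas.py
```

```text
== top
dark 41 [205.3 152. ] [198 151  15   3] [[0.8001 0.2859 0.029 ]] [0.784 0.275 0.102]
dark 38 [345.8 155. ] [340 154  13   3] [[ 0.802  -0.2858  0.029 ]] [ 0.786 -0.269  0.101]
dark 119 [326.2 207.3] [320 201  13  13] [[ 0.5848 -0.2058  0.029 ]] [ 0.586 -0.205  0.028]
dark 269 [227.1 239.3] [206 231  43  18] [[0.4489 0.1853 0.029 ]] [0.44  0.165 0.228]
yel 87 [193.8 201.6] [186 194  17  16] [[0.599  0.3269 0.008 ]] [0.602 0.331 0.007]
red 2628 [326.9 220.7] [302 187  50  67] [ 0.536 -0.208  0.007]
red 46 [213.5 219.5] [211 212   7  13] [0.506 0.212 0.256]
== side
dark 140 [299.9 161.5] [295 152  12  19] [[0.8417 0.3406 0.029 ]] [0.785 0.275 0.09 ]
dark 289 [234.4 180.6] [223 163  26  34] [[0.5759 0.3769 0.029 ]] [0.436 0.142 0.233]
dark 31 [244.4 169.3] [241 162   8  16] [[0.643  0.4152 0.029 ]] [0.521 0.221 0.193]
dark 63 [332.8 184.1] [330 175   6  18] [[0.8525 0.1617 0.029 ]] [0.79  0.099 0.094]
dark 39 [175.4 201.4] [170 198  10  11] [[0.3485 0.3898 0.029 ]] [ 0.363  0.428 -0.001]
dark 698 [242.  229.4] [226 204  39  45] [[0.4569 0.1413 0.029 ]] [0.466 0.163 0.01 ]
dark 73 [373.7 216. ] [370 207   8  18] [[ 0.8516 -0.0508  0.029 ]] [ 0.785 -0.105  0.102]
dark 45 [385.5 243.9] [382 239   9  11] [[ 0.7884 -0.1718  0.029 ]] [ 0.799 -0.161  0.018]
dark 195 [412.9 249.2] [406 238  15  23] [[ 0.8418 -0.2387  0.029 ]] [ 0.784 -0.276  0.091]
dark 253 [344.2 280.9] [335 273  19  17] [[ 0.5783 -0.2172  0.029 ]] [ 0.582 -0.212  0.026]
yel 17 [255.4 189.9] [252 186   6   9] [[0.6224 0.3123 0.008 ]] [0.628 0.324 0.002]
red 29 [240.4 158.7] [238 156   6   6] [0.497 0.204 0.253]
red 4123 [328.9 284.2] [278 247 106  87] [ 0.548 -0.183  0.004]
```

```bash
cat > meas2.py <<'E'
from h import *
for z in (.029,.017): print("puck plane",z, on_plane("top",[326.2,207.3],z).round(4), on_plane("side",[344.2,280.9],z).round(4))
f=np.load("pics/top0.npz"); im=f["im"];d=f["d"]; hsv=cv2.cvtColor(im,cv2.COLOR_BGR2HSV)
H,S,V=[hsv[...,i].astype(int) for i in range(3)]
g=((S<70)&(V>70)&(V<190)).astype(np.uint8); m=np.zeros_like(g); m[185:262,172:268]=g[185:262,172:268]
c=max(cv2.findContours(m,cv2.RETR_EXTERNAL,cv2.CHAIN_APPROX_NONE)[0],key=cv2.contourArea)
ap=cv2.approxPolyDP(c,3,True).reshape(-1,2); print(ap.tolist()); print(on_plane("top",ap,.008).round(4).tolist())
v=im.copy(); cv2.drawContours(v,[c],-1,(0,255,0),1); 
# ring
y=((H>18)&(H<34)&(S>110)&(V>130)).astype(np.uint8)
for n in("top","side"):
    f=np.load(f"pics/{n}0.npz"); hs=cv2.cvtColor(f["im"],cv2.COLOR_BGR2HSV)
    y=((hs[...,0]>20)&(hs[...,0]<34)&(hs[...,1]>130)&(hs[...,2]>130)).astype(np.uint8)
    box=(slice(188,216),slice(180,208)) if n=="top" else (slice(176,204),slice(240,268))
    mm=np.zeros_like(y); mm[box]=y[box]
    if n=="top":
        cc=max(cv2.findContours(mm,cv2.RETR_EXTERNAL,cv2.CHAIN_APPROX_NONE)[0],key=cv2.contourArea)
        p=on_plane(n,cc.reshape(-1,2),.008); (a,b),r=cv2.minEnclosingCircle((p[:,:2]*1000).astype(np.float32)); print("ring",a,b,r, cv2.fitEllipse((p[:,:2]*1000).astype(np.float32)))
cv2.imwrite("pics/cont.png",cv2.resize(v[180:265,170:275],None,fx=6,fy=6,interpolation=cv2.INTER_NEAREST))
E
python3 meas2.py
```

```text
puck plane 0.029 [[ 0.5847 -0.2057  0.029 ]] [[ 0.5784 -0.217   0.029 ]]
puck plane 0.017 [[ 0.5863 -0.2074  0.017 ]] [[ 0.5866 -0.2092  0.017 ]]
[[184, 191], [176, 215], [209, 225], [209, 230], [215, 232], [219, 224], [222, 230], [228, 225], [239, 228], [242, 236], [249, 231], [250, 237], [244, 241], [250, 243], [247, 249], [212, 239], [251, 252], [262, 217], [204, 196], [202, 207], [192, 211], [185, 205], [185, 199], [193, 193]]
[[0.6415, 0.369, 0.008], [0.543, 0.3968, 0.008], [0.5056, 0.2618, 0.008], [0.4855, 0.2611, 0.008], [0.478, 0.2367, 0.008], [0.5105, 0.2218, 0.008], [0.4867, 0.2089, 0.008], [0.5073, 0.1856, 0.008], [0.4962, 0.1411, 0.008], [0.4644, 0.1282, 0.008], [0.485, 0.1008, 0.008], [0.4611, 0.0962, 0.008], [0.4446, 0.1197, 0.008], [0.4372, 0.0955, 0.008], [0.413, 0.1069, 0.008], [0.4498, 0.2477, 0.008], [0.4015, 0.0906, 0.008], [0.5424, 0.0501, 0.008], [0.6227, 0.2867, 0.008], [0.5777, 0.2929, 0.008], [0.5606, 0.3327, 0.008], [0.5843, 0.3622, 0.008], [0.6088, 0.3634, 0.008], [0.634, 0.3319, 0.008]]
ring 599.235107421875 326.1573791503906 33.49266815185547 ((599.171875, 326.1206359863281), (63.385528564453125, 63.98149108886719), 15.338154792785645)
```

View pics/cont.png

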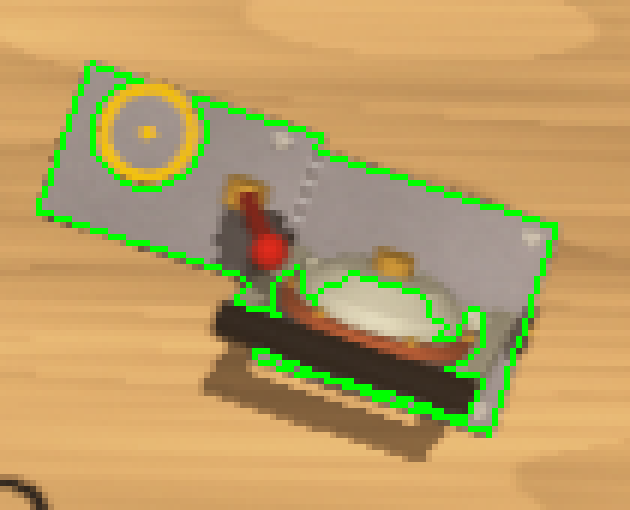

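```bash
cat > stand.py <<'E'
from h import *
from scipy.spatial.transform import Rotation as Ro
A=np.array([[85,185],[-25,185],[75,-155],[-75,-155],[50,129.]])/1000
B=np.array([[.6415,.369],[.543,.3968],[.5424,.0501],[.4015,.0906],[.5992,.3263]])
w=np.array([1,1,1,1,3.])
a0=(A*w[:,None]).sum(0)/w.sum(); b0=(B*w[:,None]).sum(0)/w.sum(); a=A-a0;b=B-b0
yaw=np.arctan2((w*(a[:,0]*b[:,1]-a[:,1]*b[:,0])).sum(),(w*(a*b).sum(1)).sum())
c,s=np.cos(yaw),np.sin(yaw); R2=np.array([[c,-s],[s,c]]); T=b0-R2@a0
Rs=Ro.from_euler('z',yaw)
def S(p): return Rs.apply(p)+np.r_[T,0]
def fr(p,th):  # frame point given upright, tilt th about y at hinge z=35mm
    p=np.array(p,float); h=np.array([0,p[1],.035]); r=p-h; r[1]=0
    return S(h+Ro.from_euler('y',th).apply(r))
def kick(phi,th):
    a=phi-.35; return fr([.050,.030+.125*np.sin(a),.125+.125*np.cos(a)],th)
if __name__=="__main__":
    print("yaw",np.degrees(yaw),"T",T,"resid mm",((A@R2.T+T-B)*1000).round(1).tolist())
    print("spot",S([.05,.129,.008]).round(4))
    for n,p in dict(bar=fr([0,-.07,.230],-.3),barL=fr([0,.008,.230],-.3),barR=fr([0,-.148,.230],-.3),barup=fr([0,-.07,.230],0),foot=kick(0,-.3),hub=fr([.05,.03,.125],-.3)).items():
        print(n,p.round(4),"top",proj("top",p).round(1),"side",proj("side",p).round(1))
E
python3 stand.py; python3 - <<'E'
from h import *
from scipy.spatial.transform import Rotation as Ro
print(Ro.from_quat(ctrl.get_state()["tcp_rot"]).as_matrix().round(3))
im=np.load("pics/top0.npz")["im"]; hsv=cv2.cvtColor(im,cv2.COLOR_BGR2HSV)
m=(((hsv[...,0]<8)|(hsv[...,0]>172))&(hsv[...,1]>150)&(hsv[...,2]>60)).astype(np.uint8); m[:,:290]=0;m[:,365:]=0;m[:180]=0;m[262:]=0
c=max(cv2.findContours(m,0,2)[0],key=cv2.contourArea)
ap=cv2.approxPolyDP(cv2.convexHull(c),3,True).reshape(-1,2); print(ap.tolist(),on_plane("top",ap,.055).round(3).tolist())
E
```

```text
yaw -16.13978409901109 T [0.51428843 0.21634201] resid mm [[5.9, 1.4], [-1.3, 4.2], [0.8, -3.5], [-2.3, -2.3], [-1.0, 0.1]]
spot [0.5982 0.3264 0.008 ]
bar [0.4395 0.1651 0.2213] top [[227.1 239.4]] side [[230.9 179. ]]
barL [0.4612 0.24   0.2213] top [[205.7 232.6]] side [[224.1 164.7]]
barR [0.4178 0.0902 0.2213] top [[248.6 246.1]] side [[238.2 194.2]]
barup [0.4948 0.1491 0.23  ] top [[232.  223.3]] side [[249.3 173. ]]
foot [0.4977 0.2077 0.2479] top [[214.4 221.6]] side [[239.4 158.7]]
hub [0.543  0.2393 0.1358] top [[210.4 212.1]] side [[247.1 178.4]]
[[ 0.973 -0.001  0.231]
 [-0.231 -0.002  0.973]
 [-0.    -1.    -0.002]]
[[355, 191], [350, 253], [302, 249], [307, 188]] [[0.649, -0.317, 0.055], [0.404, -0.297, 0.055], [0.416, -0.109, 0.055], [0.656, -0.125, 0.055]]
```

```bash
cat > mv.py <<'E'
from h import *
from scipy.spatial.transform import Rotation as Ro
def down(psi):
    s,c=np.sin(psi),np.cos(psi); return np.array([[s,0,c],[-c,0,s],[0,-1,0]])
def load():
    j=json.load(open("cmd.json")); return np.array(j["p"]),np.array(j["R"])
def save(p,R): json.dump({"p":list(map(float,p)),"R":np.array(R).tolist()},open("cmd.json","w"))
def rel(p,R,pose=None):
    p0,R0=pose or load(); t=R0.T@(np.array(p)-p0)*100; a=np.degrees(Ro.from_matrix(R0.T@R).as_rotvec())
    return dict(t=t.round(2).tolist(),a=a.round(1).tolist(),mm=round(float(np.linalg.norm(t))*10,0),deg=round(float(np.linalg.norm(a)),1))
def apply(t=(0,0,0),a=(0,0,0)):
    p0,R0=load(); p=p0+R0@np.array(t)/100; R=R0@Ro.from_rotvec(np.radians(a)).as_matrix(); save(p,R)
    s=ctrl.get_state(); e=np.array(s["eef_pos"])-p; dR=np.degrees((Ro.from_matrix(R).inv()*Ro.from_quat(s["tcp_rot"])).as_rotvec())
    print("cmd",p.round(4),"err mm",(e*1000).round(1),"rot err",dR.round(1),"t",round(s["time"],2),"open",round(s["opening"],3),"F",np.round(s["contact_force"],1))
E
python3 - <<'E'
from mv import *
q0=[1.188,.286,1.577,0,1.279,-.15]
save([.156,.657,.231],down(1.188+.15))
psi=np.radians(85.4)
for p,f in (([.30,.56,.34],.3),([.40,.45,.34],.5),([.56,.10,.34],.8),([.5864,-.208,.22],1),([.5864,-.208,.10],1)):
    print(p,rel(p,down(psi)))
E
```

```text
[0.3, 0.56, 0.34] {'t': [16.25, -10.9, -6.12], 'a': [0.0, -8.7, 0.0], 'mm': 205.0, 'deg': 8.7}
[0.4, 0.45, 0.34] {'t': [28.52, -10.9, -14.51], 'a': [0.0, -8.7, 0.0], 'mm': 338.0, 'deg': 8.7}
[0.56, 0.1, 0.34] {'t': [52.16, -10.9, -44.88], 'a': [0.0, -8.7, 0.0], 'mm': 697.0, 'deg': 8.7}
[0.5864, -0.208, 0.22] {'t': [61.83, 1.1, -74.24], 'a': [0.0, -8.7, 0.0], 'mm': 966.0, 'deg': 8.7}
[0.5864, -0.208, 0.1] {'t': [61.83, 13.1, -74.24], 'a': [0.0, -8.7, 0.0], 'mm': 975.0, 'deg': 8.7}
```

>>> {"method": "play_rows", "body": {"steps": [{"claw": 8.5,"tx": 3,"ty": -2.5,"tz": -1.2},{"claw": 8.5,"tx": 6,"ty": -5,"tz": -2.4},{"claw": 8.5,"tx": 9,"ty": -7.5,"tz": -3.5},{"claw": 8.5,"tx": 12,"ty": -10,"tz": -4.6,"ay": -4},{"claw": 8.5,"tx": 15.5,"ty": -11,"tz": -6,"ay": -8.7},{"claw": 8.5,"tx": 18.5,"ty": -11,"tz": -8,"ay": -8.7},{"claw": 8.5,"tx": 21.5,"ty": -11,"tz": -10,"ay": -8.7},{"claw": 8.5,"tx": 25,"ty": -11,"tz": -12,"ay": -8.7},{"claw": 8.5,"tx": 28.5,"ty": -11,"tz": -14.5,"ay": -8.7},{"claw": 8.5,"tx": 28.5,"ty": -11,"tz": -14.5,"ay": -8.7}]}}

```text
invalid input at $.steps[0]: expected keys claw, tx, ty, tz, ax, ay, az
```

```bash
python3 - <<'E'
from mv import *
apply([28.5,-11,-14.5],[0,-8.7,0])
psi=np.radians(85.4)
for p in ([.56,.10,.34],[.5864,-.208,.22],[.5864,-.208,.12]):
    print(p,rel(p,down(psi)))
E
```

```text
cmd [0.3999 0.4502 0.341 ] err mm [-244.4  206.1 -110.9] rot err [-0.1  8.7  0. ] t 0.1 open 0.997 F [ 0.2  0.2 -0.6]
[0.56, 0.1, 0.34] {'t': [18.79, 0.1, -33.61], 'a': [0.0, -0.0, 0.0], 'mm': 385.0, 'deg': 0.0}
[0.5864, -0.208, 0.22] {'t': [23.92, 12.1, -64.09], 'a': [0.0, -0.0, 0.0], 'mm': 695.0, 'deg': 0.0}
[0.5864, -0.208, 0.12] {'t': [23.92, 22.1, -64.09], 'a': [0.0, -0.0, 0.0], 'mm': 719.0, 'deg': 0.0}
```

All the keys are required, so the call was refused and the arm didn't move. I'll resend it.

>>> {"method": "play_rows", "body": {"steps": [{"claw": 8.5,"tx": 3,"ty": -2.5,"tz": -1.2,"ax": 0,"ay": 0,"az": 0},{"claw": 8.5,"tx": 6,"ty": -5,"tz": -2.4,"ax": 0,"ay": 0,"az": 0},{"claw": 8.5,"tx": 9,"ty": -7.5,"tz": -3.5,"ax": 0,"ay": 0,"az": 0},{"claw": 8.5,"tx": 12,"ty": -10,"tz": -4.6,"ax": 0,"ay": -4,"az": 0},{"claw": 8.5,"tx": 15.5,"ty": -11,"tz": -6,"ax": 0,"ay": -8.7,"az": 0},{"claw": 8.5,"tx": 18.5,"ty": -11,"tz": -8,"ax": 0,"ay": -8.7,"az": 0},{"claw": 8.5,"tx": 21.5,"ty": -11,"tz": -10,"ax": 0,"ay": -8.7,"az": 0},{"claw": 8.5,"tx": 25,"ty": -11,"tz": -12,"ax": 0,"ay": -8.7,"az": 0},{"claw": 8.5,"tx": 28.5,"ty": -11,"tz": -14.5,"ax": 0,"ay": -8.7,"az": 0},{"claw": 8.5,"tx": 28.5,"ty": -11,"tz": -14.5,"ax": 0,"ay": -8.7,"az": 0}]}}

```text
time: 0.93
eef_pos: [0.4037, 0.4452, 0.3406]
tcp_rot: [0.708, -0.03, 0.031, -0.705]
contact_force: [0.8, 0.3, -0.0]
opening: 0.994
```

```bash
python3 - <<'E'
from mv import *
apply()
E
```

```text
cmd [0.3999 0.4502 0.341 ] err mm [ 3.8 -5.  -0.4] rot err [-0.2  0.4 -0.1] t 0.93 open 0.994 F [ 0.8  0.3 -0. ]
```

>>> {"method": "play_rows", "body": {"steps": [{"claw": 8.5,"tx": 1.9,"ty": 0,"tz": -3.4,"ax": 0,"ay": 0,"az": 0},{"claw": 8.5,"tx": 3.8,"ty": 0,"tz": -6.8,"ax": 0,"ay": 0,"az": 0},{"claw": 8.5,"tx": 5.6,"ty": 0,"tz": -10,"ax": 0,"ay": 0,"az": 0},{"claw": 8.5,"tx": 7.5,"ty": 0,"tz": -13.5,"ax": 0,"ay": 0,"az": 0},{"claw": 8.5,"tx": 9.4,"ty": 0,"tz": -17,"ax": 0,"ay": 0,"az": 0},{"claw": 8.5,"tx": 11.3,"ty": 0,"tz": -20.2,"ax": 0,"ay": 0,"az": 0},{"claw": 8.5,"tx": 13.2,"ty": 0,"tz": -23.5,"ax": 0,"ay": 0,"az": 0},{"claw": 8.5,"tx": 15,"ty": 0,"tz": -27,"ax": 0,"ay": 0,"az": 0},{"claw": 8.5,"tx": 17,"ty": 0,"tz": -30,"ax": 0,"ay": 0,"az": 0},{"claw": 8.5,"tx": 18.8,"ty": 0,"tz": -33.5,"ax": 0,"ay": 0,"az": 0},{"claw": 8.5,"tx": 19.5,"ty": 1.3,"tz": -37,"ax": 0,"ay": 0,"az": 0},{"claw": 8.5,"tx": 20,"ty": 2.6,"tz": -40,"ax": 0,"ay": 0,"az": 0}]}}

```text
time: 1.93
eef_pos: [0.5674, 0.033, 0.3154]
tcp_rot: [0.707, -0.028, 0.029, -0.706]
contact_force: [-0.1, -0.3, -0.2]
opening: 0.994
```

```bash
python3 - <<'E'
from mv import *
apply([20,2.6,-40]); psi=np.radians(85.4)
for z in (.22,.12,.05,.007): print(rel([.5864,-.208,z],down(psi)))
E
```

```text
cmd [0.5669 0.0353 0.315 ] err mm [ 0.5 -2.3  0.4] rot err [-0.   0.  -0.1] t 1.93 open 0.994 F [-0.1 -0.3 -0.2]
{'t': [3.92, 9.5, -24.09], 'a': [0.0, -0.0, 0.0], 'mm': 262.0, 'deg': 0.0}
{'t': [3.92, 19.5, -24.09], 'a': [0.0, -0.0, 0.0], 'mm': 312.0, 'deg': 0.0}
{'t': [3.92, 26.5, -24.09], 'a': [0.0, -0.0, 0.0], 'mm': 360.0, 'deg': 0.0}
{'t': [3.92, 30.8, -24.09], 'a': [0.0, -0.0, 0.0], 'mm': 393.0, 'deg': 0.0}
```

>>> {"method": "play_rows", "body": {"steps": [{"claw": 8.5,"tx": 0.6,"ty": 1.4,"tz": -3.6,"ax": 0,"ay": 0,"az": 0},{"claw": 8.5,"tx": 1.2,"ty": 2.8,"tz": -7.2,"ax": 0,"ay": 0,"az": 0},{"claw": 8.5,"tx": 1.8,"ty": 4.2,"tz": -10.8,"ax": 0,"ay": 0,"az": 0},{"claw": 8.5,"tx": 2.4,"ty": 5.6,"tz": -14.4,"ax": 0,"ay": 0,"az": 0},{"claw": 8.5,"tx": 3,"ty": 7,"tz": -18,"ax": 0,"ay": 0,"az": 0},{"claw": 8.5,"tx": 3.5,"ty": 8.4,"tz": -21,"ax": 0,"ay": 0,"az": 0},{"claw": 8.5,"tx": 3.9,"ty": 10,"tz": -24.1,"ax": 0,"ay": 0,"az": 0},{"claw": 8.5,"tx": 3.9,"ty": 13.5,"tz": -24.1,"ax": 0,"ay": 0,"az": 0},{"claw": 8.5,"tx": 3.9,"ty": 17,"tz": -24.1,"ax": 0,"ay": 0,"az": 0},{"claw": 8.5,"tx": 3.9,"ty": 19,"tz": -24.1,"ax": 0,"ay": 0,"az": 0},{"claw": 8.5,"tx": 3.9,"ty": 19,"tz": -24.1,"ax": 0,"ay": 0,"az": 0}]}}

```text
time: 2.85
eef_pos: [0.5819, -0.2061, 0.1181]
tcp_rot: [-0.704, 0.033, -0.025, 0.709]
contact_force: [-0.7, 0.7, -2.1]
opening: 0.994
```

```bash
python3 - <<'E'
from mv import *
apply([3.9,19,-24.1]); psi=np.radians(85.4)
for z in (.05,.007): print(rel([.5864,-.208,z],down(psi)))
for n in("side",):
    im,d=grab(n); cv2.imwrite(f"pics/{n}1.png",cv2.resize(im[180:340,260:420],None,fx=4,fy=4))
E
```

```text
cmd [ 0.5862 -0.2081  0.125 ] err mm [-4.3  1.9 -6.9] rot err [0.3 0.  0.7] t 2.85 open 0.994 F [-0.7  0.7 -2.1]
{'t': [0.02, 7.5, 0.01], 'a': [0.0, -0.0, 0.0], 'mm': 75.0, 'deg': 0.0}
{'t': [0.02, 11.8, 0.01], 'a': [0.0, -0.0, 0.0], 'mm': 118.0, 'deg': 0.0}
```

View pics/side1.png

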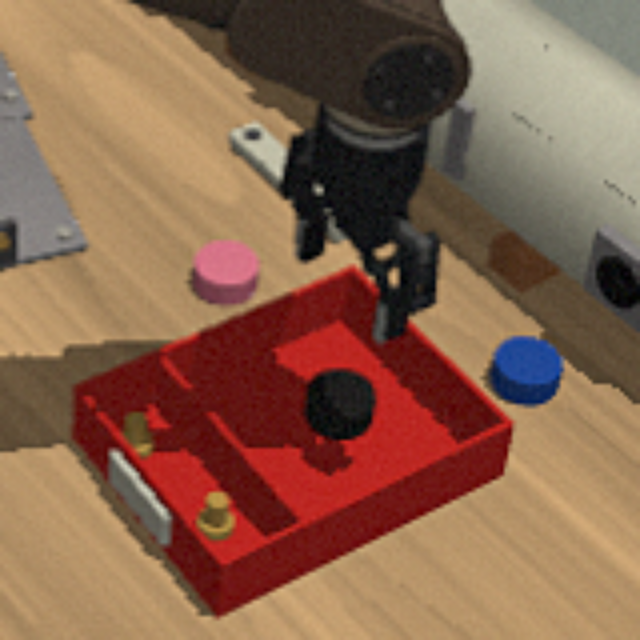

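The open gripper hangs above the puck at crop (340,403). Abrupt stops overshoot by several mm, so I'll slow down near the floor.

>>> {"method": "play_rows", "body": {"steps": [{"claw": 8.5,"tx": 0,"ty": 2,"tz": 0,"ax": 0,"ay": 0,"az": 0},{"claw": 8.5,"tx": 0,"ty": 4.5,"tz": 0,"ax": 0,"ay": 0,"az": 0},{"claw": 8.5,"tx": 0,"ty": 7,"tz": 0,"ax": 0,"ay": 0,"az": 0},{"claw": 8.5,"tx": 0,"ty": 9,"tz": 0,"ax": 0,"ay": 0,"az": 0},{"claw": 8.5,"tx": 0,"ty": 10.3,"tz": 0,"ax": 0,"ay": 0,"az": 0},{"claw": 8.5,"tx": 0,"ty": 11.1,"tz": 0,"ax": 0,"ay": 0,"az": 0},{"claw": 8.5,"tx": 0,"ty": 11.5,"tz": 0,"ax": 0,"ay": 0,"az": 0},{"claw": 8.5,"tx": 0,"ty": 11.7,"tz": 0,"ax": 0,"ay": 0,"az": 0},{"claw": 8.5,"tx": 0,"ty": 11.7,"tz": 0,"ax": 0,"ay": 0,"az": 0}]}}

```text
time: 3.65
eef_pos: [0.5868, -0.2087, 0.0094]
tcp_rot: [0.707, -0.028, 0.029, -0.706]
contact_force: [-0.3, 1.3, -0.2]
opening: 0.996
```

```bash
python3 - <<'E'
from mv import *
apply([0,11.7,0])
E
```

```text
cmd [ 0.5862 -0.2081  0.008 ] err mm [ 0.6 -0.6  1.4] rot err [-0.  -0.  -0.1] t 3.65 open 0.996 F [-0.3  1.3 -0.2]
```

>>> {"method": "play_rows", "body": {"grip_force": 45, "steps": [{"claw": 4.5,"tx": 0,"ty": 0,"tz": 0,"ax": 0,"ay": 0,"az": 0},{"claw": 4.5,"tx": 0,"ty": 0,"tz": 0,"ax": 0,"ay": 0,"az": 0},{"claw": 4.5,"tx": 0,"ty": 0,"tz": 0,"ax": 0,"ay": 0,"az": 0},{"claw": 4.5,"tx": 0,"ty": 0,"tz": 0,"ax": 0,"ay": 0,"az": 0},{"claw": 4.5,"tx": 0,"ty": 0,"tz": 0,"ax": 0,"ay": 0,"az": 0},{"claw": 4.5,"tx": 0,"ty": 0,"tz": 0,"ax": 0,"ay": 0,"az": 0},{"claw": 4.5,"tx": 0,"ty": 0,"tz": 0,"ax": 0,"ay": 0,"az": 0},{"claw": 4.5,"tx": 0,"ty": 0,"tz": 0,"ax": 0,"ay": 0,"az": 0}]}}

```text
time: 4.32
eef_pos: [0.5869, -0.2088, 0.0097]
tcp_rot: [0.707, -0.028, 0.029, -0.706]
contact_force: [-0.9, 0.2, 5.3]
opening: 0.582
```

```bash
python3 - <<'E'
from mv import *
apply()
E
```

```text
cmd [ 0.5862 -0.2081  0.008 ] err mm [ 0.7 -0.8  1.7] rot err [-0.   0.  -0.1] t 4.32 open 0.582 F [-0.9  0.2  5.3]
```

```bash
python3 - <<'E'
from mv import *
psi=np.radians(73.9)
for p in ([.5865,-.208,.13],[.595,-.10,.27],[.60,.10,.30],[.60,.26,.30],[.5988,.3263,.2],[.5988,.3263,.05],[.5988,.3263,.0115]): print(p,rel(p,down(psi)))
E
```

```text
[0.5865, -0.208, 0.13] {'t': [0.02, -12.2, 0.01], 'a': [0.0, 11.5, 0.0], 'mm': 122.0, 'deg': 11.5}
[0.595, -0.1, 0.27] {'t': [-0.0, -26.2, 10.84], 'a': [0.0, 11.5, 0.0], 'mm': 284.0, 'deg': 11.5}
[0.6, 0.1, 0.3] {'t': [-1.12, -29.2, 30.82], 'a': [0.0, 11.5, 0.0], 'mm': 425.0, 'deg': 11.5}
[0.6, 0.26, 0.3] {'t': [-2.41, -29.2, 46.76], 'a': [0.0, 11.5, 0.0], 'mm': 552.0, 'deg': 11.5}
[0.5988, 0.3263, 0.2] {'t': [-3.07, -19.2, 53.36], 'a': [0.0, 11.5, 0.0], 'mm': 568.0, 'deg': 11.5}
[0.5988, 0.3263, 0.05] {'t': [-3.07, -4.2, 53.36], 'a': [0.0, 11.5, 0.0], 'mm': 536.0, 'deg': 11.5}
[0.5988, 0.3263, 0.0115] {'t': [-3.07, -0.35, 53.36], 'a': [0.0, 11.5, 0.0], 'mm': 535.0, 'deg': 11.5}
```

>>> {"method": "play_rows", "body": {"steps": [{"claw": 4.5,"tx": 0,"ty": -0.7,"tz": 0,"ax": 0,"ay": 0,"az": 0},{"claw": 4.5,"tx": 0,"ty": -2,"tz": 0,"ax": 0,"ay": 0,"az": 0},{"claw": 4.5,"tx": 0,"ty": -4,"tz": 0,"ax": 0,"ay": 0,"az": 0},{"claw": 4.5,"tx": 0,"ty": -7,"tz": 0,"ax": 0,"ay": 0,"az": 0},{"claw": 4.5,"tx": 0,"ty": -10,"tz": 0,"ax": 0,"ay": 0,"az": 0},{"claw": 4.5,"tx": 0,"ty": -12,"tz": 0,"ax": 0,"ay": 0,"az": 0},{"claw": 4.5,"tx": 0,"ty": -12,"tz": 0,"ax": 0,"ay": 0,"az": 0}]}}

```text
time: 4.9
eef_pos: [0.5889, -0.2098, 0.1351]
tcp_rot: [0.708, -0.025, 0.032, -0.705]
contact_force: [0.8, -0.1, -0.7]
opening: 0.587
```

```bash
python3 - <<'E'
from mv import *
apply([0,-12,0])
psi=np.radians(73.9)
for p in ([.5865,-.208,.13],[.595,-.10,.27],[.60,.10,.30],[.60,.26,.30],[.5988,.3263,.2],[.5988,.3263,.05],[.5988,.3263,.0115]): print(p,rel(p,down(psi)))
im,d=grab("side"); cv2.imwrite("pics/side2.png",cv2.resize(im[180:340,260:420],None,fx=4,fy=4))
E
```

```text
cmd [ 0.5862 -0.2081  0.128 ] err mm [ 2.6 -1.7  7.1] rot err [-0.3 -0.  -0.6] t 4.9 open 0.587 F [ 0.8 -0.1 -0.7]
[0.5865, -0.208, 0.13] {'t': [0.02, -0.2, 0.01], 'a': [0.0, 11.5, 0.0], 'mm': 2.0, 'deg': 11.5}
[0.595, -0.1, 0.27] {'t': [-0.0, -14.2, 10.84], 'a': [0.0, 11.5, 0.0], 'mm': 179.0, 'deg': 11.5}
[0.6, 0.1, 0.3] {'t': [-1.12, -17.2, 30.82], 'a': [0.0, 11.5, 0.0], 'mm': 353.0, 'deg': 11.5}
[0.6, 0.26, 0.3] {'t': [-2.41, -17.2, 46.76], 'a': [0.0, 11.5, 0.0], 'mm': 499.0, 'deg': 11.5}
[0.5988, 0.3263, 0.2] {'t': [-3.07, -7.2, 53.36], 'a': [0.0, 11.5, 0.0], 'mm': 539.0, 'deg': 11.5}
[0.5988, 0.3263, 0.05] {'t': [-3.07, 7.8, 53.36], 'a': [0.0, 11.5, 0.0], 'mm': 540.0, 'deg': 11.5}
[0.5988, 0.3263, 0.0115] {'t': [-3.07, 11.65, 53.36], 'a': [0.0, 11.5, 0.0], 'mm': 547.0, 'deg': 11.5}
```

View pics/side2.png

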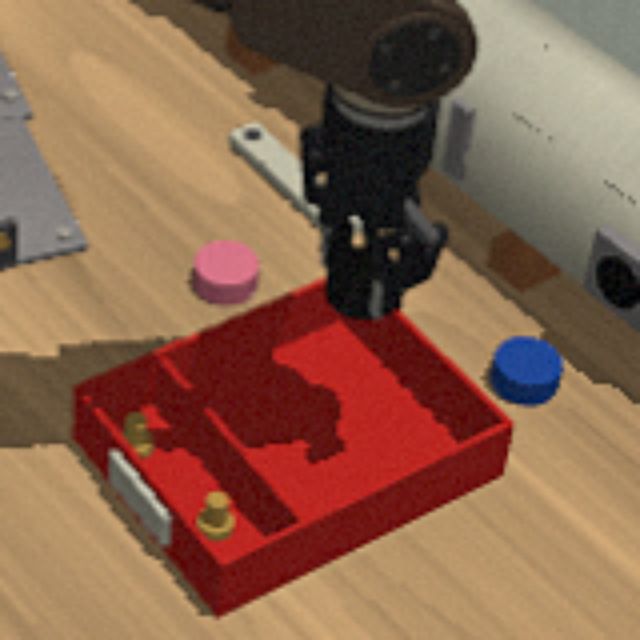

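The puck is held, at crop (365,290), and the plugs haven't moved. Carrying it over to the mark.

>>> {"method": "play_rows", "body": {"steps": [{"claw": 4.5,"tx": 0,"ty": -2.5,"tz": 1,"ax": 0,"ay": 0,"az": 0},{"claw": 4.5,"tx": 0,"ty": -5.5,"tz": 3,"ax": 0,"ay": 2,"az": 0},{"claw": 4.5,"tx": 0,"ty": -8.5,"tz": 5.5,"ax": 0,"ay": 4,"az": 0},{"claw": 4.5,"tx": 0,"ty": -11.5,"tz": 8,"ax": 0,"ay": 6,"az": 0},{"claw": 4.5,"tx": 0,"ty": -14,"tz": 11,"ax": 0,"ay": 8,"az": 0},{"claw": 4.5,"tx": -0.2,"ty": -16,"tz": 14.5,"ax": 0,"ay": 10,"az": 0},{"claw": 4.5,"tx": -0.4,"ty": -17,"tz": 18.4,"ax": 0,"ay": 11.5,"az": 0},{"claw": 4.5,"tx": -0.6,"ty": -17.2,"tz": 22.4,"ax": 0,"ay": 11.5,"az": 0},{"claw": 4.5,"tx": -0.8,"ty": -17.2,"tz": 26.4,"ax": 0,"ay": 11.5,"az": 0},{"claw": 4.5,"tx": -1.1,"ty": -17.2,"tz": 30.4,"ax": 0,"ay": 11.5,"az": 0},{"claw": 4.5,"tx": -1.4,"ty": -17.2,"tz": 34.4,"ax": 0,"ay": 11.5,"az": 0},{"claw": 4.5,"tx": -1.8,"ty": -17.2,"tz": 38.4,"ax": 0,"ay": 11.5,"az": 0}]}}

```text
time: 5.95
eef_pos: [0.5978, 0.1777, 0.2976]
tcp_rot: [0.701, -0.101, 0.098, -0.7]
contact_force: [0.3, -0.2, -0.3]
opening: 0.582
```

```bash
python3 - <<'E'
from mv import *
apply([-1.8,-17.2,38.4],[0,11.5,0])
psi=np.radians(73.9)
for p in ([.60,.27,.30],[.5988,.3263,.2],[.5988,.3263,.10],[.5988,.3263,.0115]): print(p,rel(p,down(psi)))
E
```

```text
cmd [0.5994 0.1761 0.3   ] err mm [-1.6  1.6 -2.4] rot err [-0.1  0.   0.2] t 5.95 open 0.582 F [ 0.3 -0.2 -0.3]
[0.6, 0.27, 0.3] {'t': [-2.55, 0.0, 9.03], 'a': [0.0, -0.0, 0.0], 'mm': 94.0, 'deg': 0.0}
[0.5988, 0.3263, 0.2] {'t': [-4.23, 10.0, 14.41], 'a': [0.0, -0.0, 0.0], 'mm': 180.0, 'deg': 0.0}
[0.5988, 0.3263, 0.1] {'t': [-4.23, 20.0, 14.41], 'a': [0.0, -0.0, 0.0], 'mm': 250.0, 'deg': 0.0}
[0.5988, 0.3263, 0.0115] {'t': [-4.23, 28.85, 14.41], 'a': [0.0, -0.0, 0.0], 'mm': 325.0, 'deg': 0.0}
```

>>> {"method": "play_rows", "body": {"steps": [{"claw": 4.5,"tx": -1,"ty": 0,"tz": 3.7,"ax": 0,"ay": 0,"az": 0},{"claw": 4.5,"tx": -2.1,"ty": 0,"tz": 7.3,"ax": 0,"ay": 0,"az": 0},{"claw": 4.5,"tx": -3.2,"ty": 0,"tz": 11,"ax": 0,"ay": 0,"az": 0},{"claw": 4.5,"tx": -4,"ty": 1.5,"tz": 13.7,"ax": 0,"ay": 0,"az": 0},{"claw": 4.5,"tx": -4.25,"ty": 5,"tz": 14.4,"ax": 0,"ay": 0,"az": 0},{"claw": 4.5,"tx": -4.25,"ty": 9,"tz": 14.4,"ax": 0,"ay": 0,"az": 0},{"claw": 4.5,"tx": -4.25,"ty": 13,"tz": 14.4,"ax": 0,"ay": 0,"az": 0},{"claw": 4.5,"tx": -4.25,"ty": 17,"tz": 14.4,"ax": 0,"ay": 0,"az": 0},{"claw": 4.5,"tx": -4.25,"ty": 20,"tz": 14.4,"ax": 0,"ay": 0,"az": 0},{"claw": 4.5,"tx": -4.25,"ty": 22,"tz": 14.4,"ax": 0,"ay": 0,"az": 0},{"claw": 4.5,"tx": -4.25,"ty": 22.5,"tz": 14.4,"ax": 0,"ay": 0,"az": 0},{"claw": 4.5,"tx": -4.25,"ty": 22.5,"tz": 14.4,"ax": 0,"ay": 0,"az": 0}]}}

```text
time: 6.95
eef_pos: [0.5955, 0.325, 0.0708]
tcp_rot: [0.702, -0.102, 0.097, -0.699]
contact_force: [0.2, 0.4, -0.4]
opening: 0.581
```

```bash
python3 - <<'E'
from mv import *
apply([-4.25,22.5,14.4])
psi=np.radians(73.9)
for p in ([.5988,.3263,.10],[.5988,.3263,.0115]): print(p,rel(p,down(psi)))
for n,b in(("side",(140,250,190,310)),("top",(170,260,160,260))):
    im,d=grab(n); cv2.imwrite(f"pics/{n}3.png",cv2.resize(im[b[0]:b[1],b[2]:b[3]],None,fx=5,fy=5))
E
```

```text
cmd [0.5986 0.3263 0.075 ] err mm [-3.1 -1.3 -4.2] rot err [-0.3  0.   0.4] t 6.95 open 0.581 F [ 0.2  0.4 -0.4]
[0.5988, 0.3263, 0.1] {'t': [0.02, -2.5, 0.01], 'a': [0.0, -0.0, 0.0], 'mm': 25.0, 'deg': 0.0}
[0.5988, 0.3263, 0.0115] {'t': [0.02, 6.35, 0.01], 'a': [0.0, -0.0, 0.0], 'mm': 64.0, 'deg': 0.0}
```

View pics/side3.png

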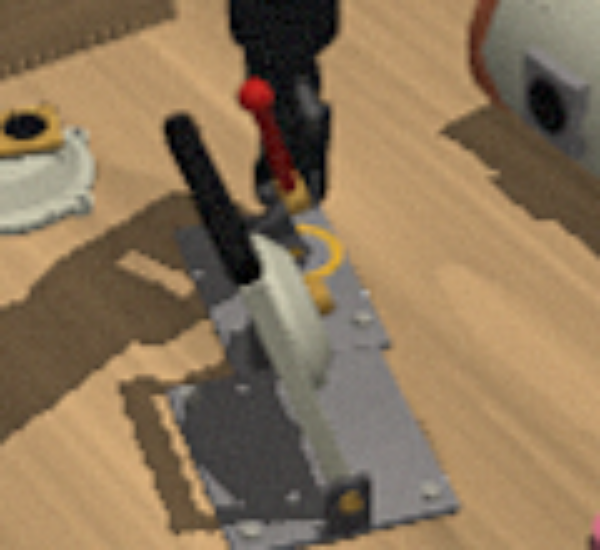

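View pics/top3.png

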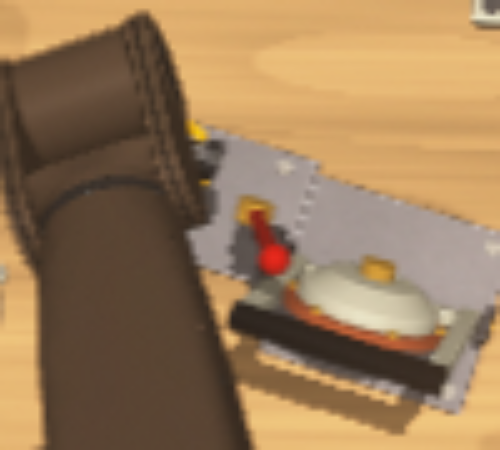

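The stand is undisturbed and the gripper is over the ring, which is partly hidden at side crop (315,250). Lowering slowly.

>>> {"method": "play_rows", "body": {"steps": [{"claw": 4.5,"tx": 0,"ty": 1.2,"tz": 0,"ax": 0,"ay": 0,"az": 0},{"claw": 4.5,"tx": 0,"ty": 2.5,"tz": 0,"ax": 0,"ay": 0,"az": 0},{"claw": 4.5,"tx": 0,"ty": 3.8,"tz": 0,"ax": 0,"ay": 0,"az": 0},{"claw": 4.5,"tx": 0,"ty": 4.8,"tz": 0,"ax": 0,"ay": 0,"az": 0},{"claw": 4.5,"tx": 0,"ty": 5.5,"tz": 0,"ax": 0,"ay": 0,"az": 0},{"claw": 4.5,"tx": 0,"ty": 6,"tz": 0,"ax": 0,"ay": 0,"az": 0},{"claw": 4.5,"tx": 0,"ty": 6.25,"tz": 0,"ax": 0,"ay": 0,"az": 0},{"claw": 4.5,"tx": 0,"ty": 6.35,"tz": 0,"ax": 0,"ay": 0,"az": 0},{"claw": 4.5,"tx": 0,"ty": 6.35,"tz": 0,"ax": 0,"ay": 0,"az": 0},{"claw": 4.5,"tx": 0,"ty": 6.35,"tz": 0,"ax": 0,"ay": 0,"az": 0}]}}

```text
time: 7.88
eef_pos: [0.5987, 0.3263, 0.0128]
tcp_rot: [-0.7, 0.099, -0.099, 0.7]
contact_force: [-2.0, -1.3, 4.1]
opening: 0.581
```

```bash
python3 - <<'E'
from mv import *
apply([0,6.35,0])
E
```

```text
cmd [0.5986 0.3263 0.0115] err mm [0.1 0.  1.3] rot err [ 0. -0. -0.] t 7.88 open 0.581 F [-2.  -1.3  4.1]
```

>>> {"method": "play_rows", "body": {"steps": [{"claw": 5.4,"tx": 0,"ty": 0,"tz": 0,"ax": 0,"ay": 0,"az": 0},{"claw": 5.7,"tx": 0,"ty": 0,"tz": 0,"ax": 0,"ay": 0,"az": 0},{"claw": 6.2,"tx": 0,"ty": 0,"tz": 0,"ax": 0,"ay": 0,"az": 0},{"claw": 7.5,"tx": 0,"ty": 0,"tz": 0,"ax": 0,"ay": 0,"az": 0},{"claw": 7.5,"tx": 0,"ty": 0,"tz": 0,"ax": 0,"ay": 0,"az": 0},{"claw": 7.5,"tx": 0,"ty": 0,"tz": 0,"ax": 0,"ay": 0,"az": 0},{"claw": 7.5,"tx": 0,"ty": -0.8,"tz": 0,"ax": 0,"ay": 0,"az": 0},{"claw": 7.5,"tx": 0,"ty": -2.5,"tz": 0,"ax": 0,"ay": 0,"az": 0},{"claw": 7.5,"tx": 0,"ty": -5.5,"tz": 0,"ax": 0,"ay": 0,"az": 0},{"claw": 7.5,"tx": 0,"ty": -9,"tz": 0,"ax": 0,"ay": 0,"az": 0},{"claw": 7.5,"tx": 0,"ty": -12.5,"tz": 0,"ax": 0,"ay": 0,"az": 0},{"claw": 7.5,"tx": 0,"ty": -15,"tz": 0,"ax": 0,"ay": 0,"az": 0}]}}

```text
time: 8.88
eef_pos: [0.5994, 0.3265, 0.1664]
tcp_rot: [-0.699, 0.098, -0.101, 0.701]
contact_force: [-0.1, 0.3, -0.7]
opening: 0.879
```

```bash
python3 - <<'E'
from mv import *
apply([0,-15,0])
for n,b in(("side",(140,250,190,310)),):
    im,d=grab(n); cv2.imwrite(f"pics/{n}4.png",cv2.resize(im[b[0]:b[1],b[2]:b[3]],None,fx=5,fy=5))
E
```

```text
cmd [0.5986 0.3263 0.1615] err mm [0.8 0.2 4.9] rot err [ 0.2 -0.  -0.2] t 8.88 open 0.879 F [-0.1  0.3 -0.7]
```

View pics/side4.png

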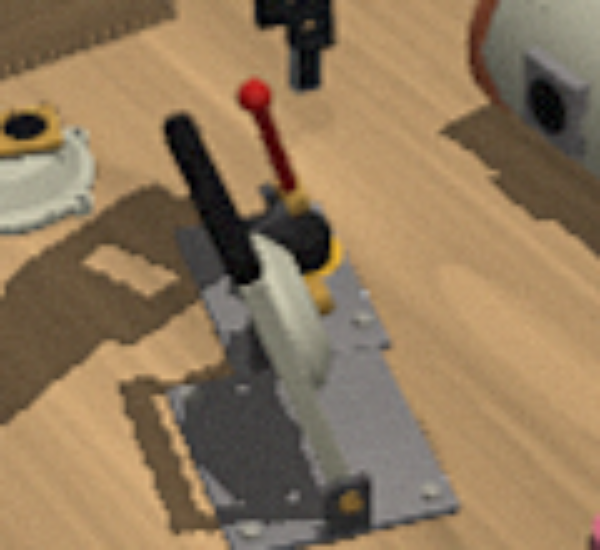

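```bash
python3 - <<'E'
from mv import *
from stand import S,yaw
R=down(yaw)
for p in ([.5986,.3263,.32],S([-.013,-.07,.34]),S([-.013,-.07,.30])): print(np.round(p,4),rel(p,R))
E
```

```text
[0.5986 0.3263 0.32  ] {'t': [0.0, -15.85, 0.0], 'a': [0.0, 90.0, 0.0], 'mm': 159.0, 'deg': 90.0}
[0.4823 0.1527 0.34  ] {'t': [-6.34, -17.85, -19.9], 'a': [0.0, 90.0, 0.0], 'mm': 275.0, 'deg': 90.0}
[0.4823 0.1527 0.3   ] {'t': [-6.34, -13.85, -19.9], 'a': [0.0, 90.0, 0.0], 'mm': 251.0, 'deg': 90.0}
```

>>> {"method": "play_rows", "body": {"steps": [{"claw": 7.5,"tx": 0,"ty": -3.5,"tz": 0,"ax": 0,"ay": 6,"az": 0},{"claw": 5,"tx": 0,"ty": -7,"tz": 0,"ax": 0,"ay": 12,"az": 0},{"claw": 2,"tx": 0,"ty": -11,"tz": 0,"ax": 0,"ay": 18,"az": 0},{"claw": 0,"tx": 0,"ty": -15,"tz": 0,"ax": 0,"ay": 24,"az": 0},{"claw": 0,"tx": -0.7,"ty": -17.5,"tz": -2.2,"ax": 0,"ay": 31,"az": 0},{"claw": 0,"tx": -1.6,"ty": -17.9,"tz": -5,"ax": 0,"ay": 38,"az": 0},{"claw": 0,"tx": -2.5,"ty": -17.9,"tz": -8,"ax": 0,"ay": 45,"az": 0},{"claw": 0,"tx": -3.5,"ty": -17.9,"tz": -11,"ax": 0,"ay": 52,"az": 0},{"claw": 0,"tx": -4.5,"ty": -17.9,"tz": -14,"ax": 0,"ay": 59,"az": 0},{"claw": 0,"tx": -5.4,"ty": -17.9,"tz": -17,"ax": 0,"ay": 66,"az": 0},{"claw": 0,"tx": -6,"ty": -17.9,"tz": -19,"ax": 0,"ay": 73,"az": 0},{"claw": 0,"tx": -6.3,"ty": -17.9,"tz": -19.9,"ax": 0,"ay": 80,"az": 0}]}}

```text
time: 9.93
eef_pos: [0.481, 0.1506, 0.3414]
tcp_rot: [0.47, -0.528, 0.528, -0.471]
contact_force: [-0.2, 0.9, 0.9]
opening: -0.001
```

```bash
python3 - <<'E'
from mv import *
from stand import S,yaw
apply([-6.3,-17.9,-19.9],[0,80,0])
R=down(yaw)
for p in (S([-.013,-.07,.34]),S([-.013,-.07,.25])): print(np.round(p,4),rel(p,R))
for n,b in(("side",(140,250,190,310)),("top",(170,260,160,260))):
    im,d=grab(n); np.savez(f"pics/{n}5.npz",im=im,d=d); cv2.imwrite(f"pics/{n}5.png",cv2.resize(im[b[0]:b[1],b[2]:b[3]],None,fx=5,fy=5))
E
```

```text
cmd [0.4827 0.1526 0.3405] err mm [-1.8 -2.   0.9] rot err [ 0.1  0.4 -0. ] t 9.93 open -0.001 F [-0.2  0.9  0.9]
[0.4823 0.1527 0.34  ] {'t': [-0.0, 0.05, -0.04], 'a': [0.0, 10.0, 0.0], 'mm': 1.0, 'deg': 10.0}
[0.4823 0.1527 0.25  ] {'t': [-0.0, 9.05, -0.04], 'a': [0.0, 10.0, 0.0], 'mm': 91.0, 'deg': 10.0}
```

View pics/top5.png

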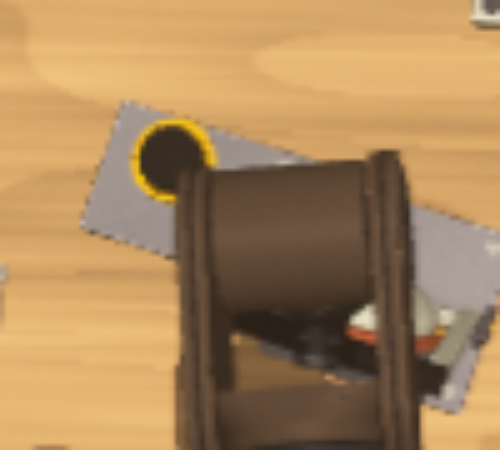

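View pics/side5.png

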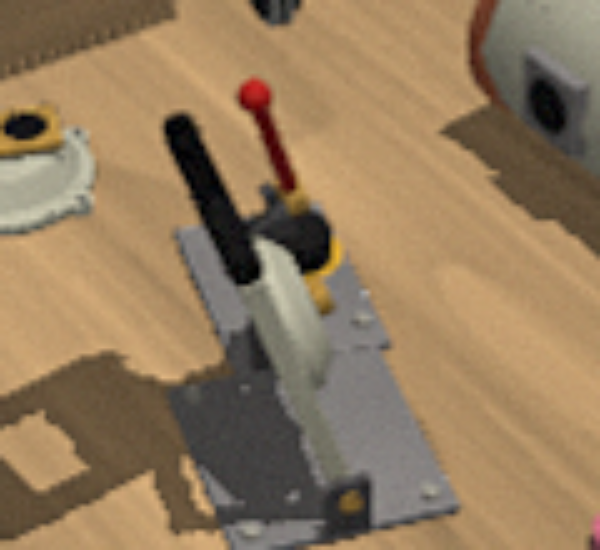

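```bash
python3 - <<'E'
from h import *
f=np.load("pics/top5.npz"); im=f["im"]; c=im[186:216,180:210]; cv2.imwrite("pics/top5z.png",cv2.resize(c,None,fx=20,fy=20,interpolation=cv2.INTER_CUBIC))
# predicted silhouettes drawn for check
v=cv2.resize(c,None,fx=20,fy=20,interpolation=cv2.INTER_CUBIC)
a=np.linspace(0,2*np.pi,60)
for (r,z,col) in((.034,.008,(0,255,0)),(.026,.032,(255,0,255)),(.026,.008,(255,255,0))):
    P=np.c_[.5988+r*np.cos(a),.3263+r*np.sin(a),np.full(60,z)]; q=((proj("top",P)-[180,186]+.5)*20).astype(np.int32)
    cv2.polylines(v,[q],True,col,1)
cv2.imwrite("pics/top5z.png",v)
E
```

```text
(no output)
```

View pics/top5z.png

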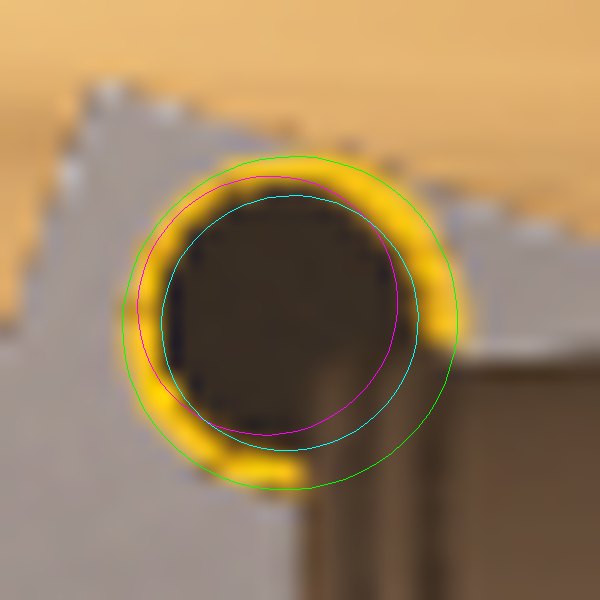

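```bash
python3 - <<'E'
from h import *
f=np.load("pics/side5.npz"); im=f["im"]; c=im[172:202,232:272]
v=cv2.resize(c,None,fx=18,fy=18,interpolation=cv2.INTER_CUBIC)
a=np.linspace(0,2*np.pi,60)
for (r,z,col) in((.034,.008,(0,255,0)),(.026,.032,(255,0,255)),(.026,.008,(255,255,0))):
    P=np.c_[.5988+r*np.cos(a),.3263+r*np.sin(a),np.full(60,z)]; q=((proj("side",P)-[232,172]+.5)*18).astype(np.int32)
    cv2.polylines(v,[q],True,col,1)
cv2.imwrite("pics/side5z.png",v)
E
```

```text
(no output)
```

View pics/side5z.png

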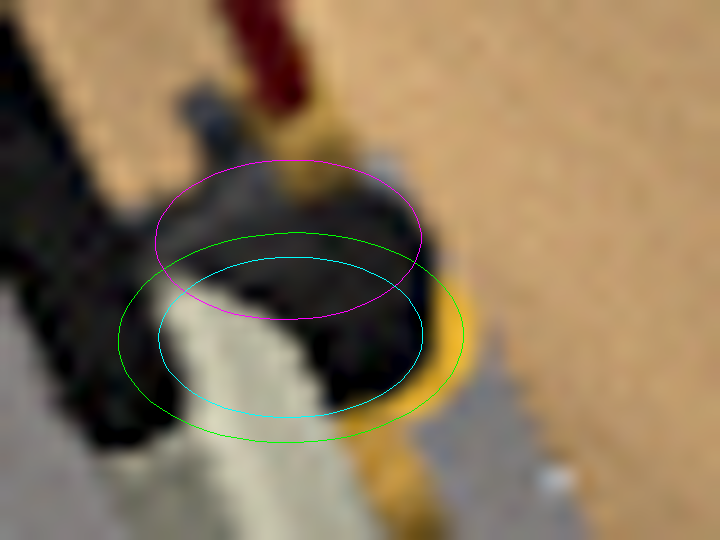

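Both overlays show the puck sitting inside the ring with the same small offset as the ring itself, so it is centred to about 1 mm. Next is the kickstand: finish the turn and go down behind the ball.

>>> {"method": "play_rows", "body": {"steps": [{"claw": 0,"tx": 0,"ty": 2,"tz": 0,"ax": 0,"ay": 5,"az": 0},{"claw": 0,"tx": 0,"ty": 5,"tz": 0,"ax": 0,"ay": 10,"az": 0},{"claw": 0,"tx": 0,"ty": 7.5,"tz": 0,"ax": 0,"ay": 10,"az": 0},{"claw": 0,"tx": 0,"ty": 9,"tz": 0,"ax": 0,"ay": 10,"az": 0},{"claw": 0,"tx": 0,"ty": 9.7,"tz": 0,"ax": 0,"ay": 10,"az": 0},{"claw": 0,"tx": 0,"ty": 10,"tz": 0,"ax": 0,"ay": 10,"az": 0},{"claw": 0,"tx": 0,"ty": 10,"tz": 0,"ax": 0,"ay": 10,"az": 0}]}}

```text
time: 10.62
eef_pos: [0.4827, 0.1528, 0.2408]
tcp_rot: [-0.425, 0.565, -0.565, 0.425]
contact_force: [-0.1, -0.3, -0.5]
opening: -0.001
```

```bash
python3 - <<'E'
from mv import *
from stand import S,yaw
apply([0,10,0],[0,10,0])
R=down(yaw)
for y in(-.035,.008,.018): print(rel(S([-.014,y,.2405]),R))
im,d=grab("side"); b=(130,240,190,310); cv2.imwrite(f"pics/side6.png",cv2.resize(im[b[0]:b[1],b[2]:b[3]],None,fx=5,fy=5))
E
```

```text
cmd [0.4827 0.1526 0.2405] err mm [-0.1  0.2  0.3] rot err [-0.  -0.1  0. ] t 10.62 open -0.001 F [-0.1 -0.3 -0.5]
{'t': [-3.5, 0.0, -0.14], 'a': [0.0, 0.0, 0.0], 'mm': 35.0, 'deg': 0.0}
{'t': [-7.8, 0.0, -0.14], 'a': [0.0, 0.0, 0.0], 'mm': 78.0, 'deg': 0.0}
{'t': [-8.8, 0.0, -0.14], 'a': [0.0, 0.0, 0.0], 'mm': 88.0, 'deg': 0.0}
```

View pics/side6.png

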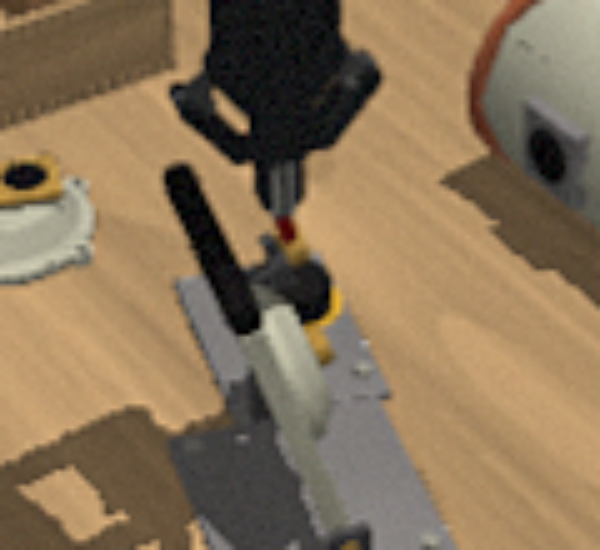

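>>> {"method": "play_rows", "body": {"steps": [{"claw": 0,"tx": -1.5,"ty": 0,"tz": -0.1,"ax": 0,"ay": 0,"az": 0},{"claw": 0,"tx": -2.8,"ty": 0,"tz": -0.1,"ax": 0,"ay": 0,"az": 0},{"claw": 0,"tx": -3.6,"ty": 0,"tz": -0.1,"ax": 0,"ay": 0,"az": 0},{"claw": 0,"tx": -4.3,"ty": 0,"tz": -0.1,"ax": 0,"ay": 0,"az": 0},{"claw": 0,"tx": -5,"ty": 0,"tz": -0.1,"ax": 0,"ay": 0,"az": 0},{"claw": 0,"tx": -5.7,"ty": 0,"tz": -0.1,"ax": 0,"ay": 0,"az": 0},{"claw": 0,"tx": -6.3,"ty": 0,"tz": -0.1,"ax": 0,"ay": 0,"az": 0},{"claw": 0,"tx": -6.8,"ty": 0,"tz": -0.1,"ax": 0,"ay": 0,"az": 0},{"claw": 0,"tx": -7.3,"ty": 0,"tz": -0.1,"ax": 0,"ay": 0,"az": 0},{"claw": 0,"tx": -7.8,"ty": 0,"tz": -0.1,"ax": 0,"ay": 0,"az": 0},{"claw": 0,"tx": -8.2,"ty": 0,"tz": -0.1,"ax": 0,"ay": 0,"az": 0},{"claw": 0,"tx": -8.4,"ty": 0,"tz": -0.1,"ax": 0,"ay": 0,"az": 0}]}}

```text
time: 11.67
eef_pos: [0.5049, 0.2339, 0.2407]
tcp_rot: [-0.425, 0.565, -0.565, 0.425]
contact_force: [-0.0, 0.0, 0.0]
opening: 0.001
```

```bash
python3 - <<'E'
from mv import *
apply([-8.4,0,-.1])
im,d=grab("side"); b=(130,240,190,310); cv2.imwrite(f"pics/side7.png",cv2.resize(im[b[0]:b[1],b[2]:b[3]],None,fx=5,fy=5))
E
```

```text
cmd [0.5051 0.2336 0.2405] err mm [-0.2  0.3  0.2] rot err [-0. -0.  0.] t 11.67 open 0.001 F [-0.  0.  0.]
```

View pics/side7.png

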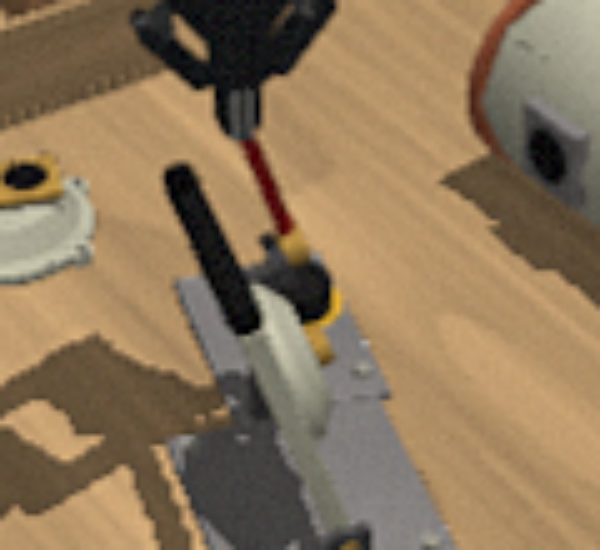

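The leg is now around top centre, running from (245,145) to (290,230). I'll push a little further and then wait.

>>> {"method": "play_rows", "body": {"steps": [{"claw": 0,"tx": -0.4,"ty": 0,"tz": 0,"ax": 0,"ay": 0,"az": 0},{"claw": 0,"tx": -0.8,"ty": 0,"tz": 0,"ax": 0,"ay": 0,"az": 0},{"claw": 0,"tx": -1.2,"ty": 0,"tz": 0,"ax": 0,"ay": 0,"az": 0},{"claw": 0,"tx": -1.2,"ty": 0,"tz": 0,"ax": 0,"ay": 0,"az": 0},{"claw": 0,"tx": -1.2,"ty": 0,"tz": 0,"ax": 0,"ay": 0,"az": 0},{"claw": 0,"tx": -1.2,"ty": 0,"tz": 0,"ax": 0,"ay": 0,"az": 0}]}}

```text
time: 12.22
eef_pos: [0.5081, 0.2449, 0.2408]
tcp_rot: [0.425, -0.565, 0.565, -0.425]
contact_force: [-0.0, 1.2, -0.4]
opening: 0.003
```

```bash
python3 - <<'E'
from mv import *
apply([-1.2,0,0])
im,d=grab("side"); b=(130,240,190,310); cv2.imwrite(f"pics/side8.png",cv2.resize(im[b[0]:b[1],b[2]:b[3]],None,fx=5,fy=5))
E
```

```text
cmd [0.5084 0.2451 0.2405] err mm [-0.3 -0.2  0.3] rot err [-0. -0. -0.] t 12.22 open 0.003 F [-0.   1.2 -0.4]
```

View pics/side8.png

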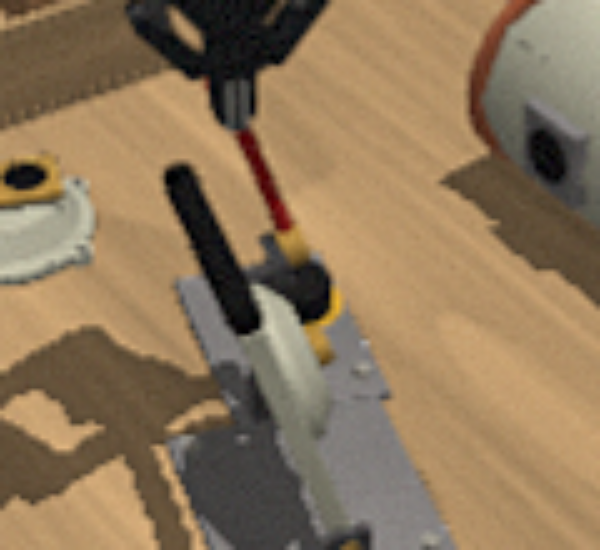

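```bash
python3 - <<'E'
from mv import *
from stand import *
for ph in (.2,.35,.5,.7,.9,1.2,2.57): 
    p=kick(ph,-.3); print(ph,p.round(3),((proj("side",p)[0]-[190,130]+.5)*5).round(0), (Rs.inv().apply(p-np.r_[T,0])*1000).round(0))
im,d=grab("side"); b=(130,240,190,310); cv2.imwrite(f"pics/side9.png",cv2.resize(im[b[0]:b[1],b[2]:b[3]],None,fx=5,fy=5))
s=ctrl.get_state(); print(s["time"],s["contact_force"])
E
```

```text
0.2 [0.503 0.231 0.254] [236. 117.] [-15.  11. 254.]
0.35 [0.507 0.25  0.255] [226. 100.] [-16.  30. 255.]
0.5 [0.513 0.267 0.254] [219.  86.] [-15.  49. 254.]
0.7 [0.522 0.29  0.248] [212.  73.] [-14.  73. 248.]
0.9 [0.531 0.311 0.238] [208.  68.] [-10.  95. 238.]
1.2 [0.546 0.336 0.215] [208.  73.] [ -3. 124. 215.]
2.57 [0.592 0.329 0.064] [279. 242.] [ 44. 130.  64.]
12.3167 [-0.16972798 -0.50641965 -0.33590104]
```

View pics/side9.png

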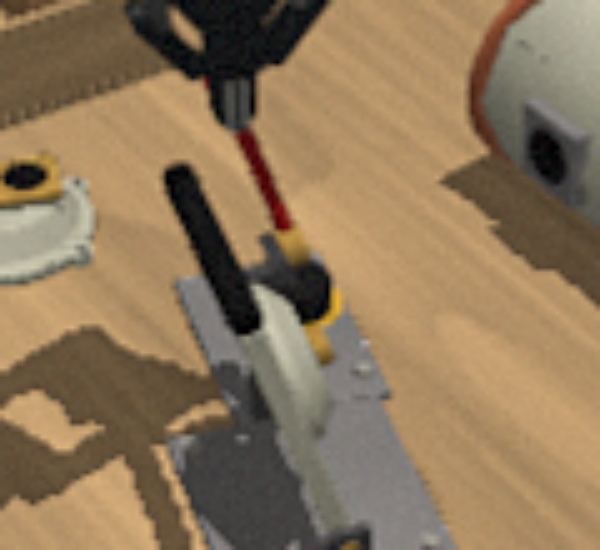

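The ball is at about phi 0.5, just past top centre, and barely moving. That looks like friction or damping, so I'll keep pushing gently.

>>> {"method": "play_rows", "body": {"steps": [{"claw": 0,"tx": -0.7,"ty": 0,"tz": 0,"ax": 0,"ay": 0,"az": 0},{"claw": 0,"tx": -1.4,"ty": 0,"tz": 0,"ax": 0,"ay": 0,"az": 0},{"claw": 0,"tx": -2.1,"ty": 0,"tz": 0,"ax": 0,"ay": 0,"az": 0},{"claw": 0,"tx": -2.5,"ty": 0,"tz": 0,"ax": 0,"ay": 0,"az": 0},{"claw": 0,"tx": -2.5,"ty": 0,"tz": 0,"ax": 0,"ay": 0,"az": 0},{"claw": 0,"tx": -2.5,"ty": 0,"tz": 0,"ax": 0,"ay": 0,"az": 0}]}}

```text
time: 12.82
eef_pos: [0.5151, 0.2693, 0.2407]
tcp_rot: [0.425, -0.565, 0.565, -0.425]
contact_force: [-0.0, -0.4, 0.6]
opening: -0.0
```

```bash
python3 - <<'E'
from mv import *
apply([-2.5,0,0])
im,d=grab("side"); b=(130,240,190,310); cv2.imwrite(f"pics/side10.png",cv2.resize(im[b[0]:b[1],b[2]:b[3]],None,fx=5,fy=5))
E
```

```text
cmd [0.5154 0.2691 0.2405] err mm [-0.3  0.2  0.2] rot err [-0. -0. -0.] t 12.82 open -0.0 F [-0.  -0.4  0.6]
```

View pics/side10.png

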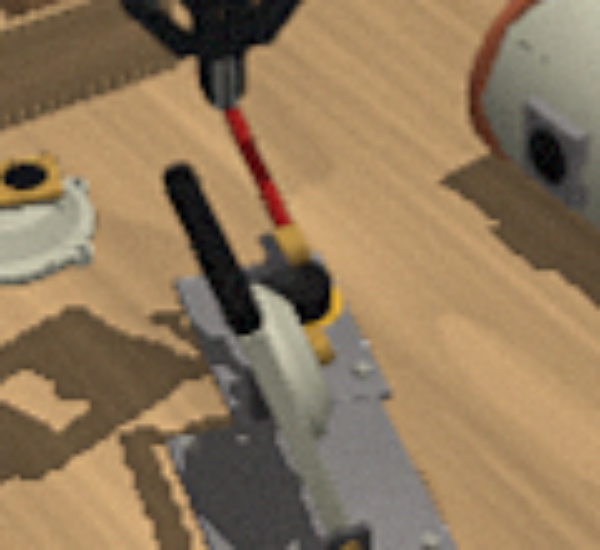

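>>> {"method": "play_rows", "body": {"steps": [{"claw": 0,"tx": 0,"ty": 0,"tz": 0,"ax": 0,"ay": 0,"az": 0},{"claw": 0,"tx": 0,"ty": 0,"tz": 0,"ax": 0,"ay": 0,"az": 0},{"claw": 0,"tx": 0,"ty": 0,"tz": 0,"ax": 0,"ay": 0,"az": 0},{"claw": 0,"tx": 0,"ty": 0,"tz": 0,"ax": 0,"ay": 0,"az": 0},{"claw": 0,"tx": 0,"ty": 0,"tz": 0,"ax": 0,"ay": 0,"az": 0},{"claw": 0,"tx": 0,"ty": 0,"tz": 0,"ax": 0,"ay": 0,"az": 0}]}}

```text
time: 13.37
eef_pos: [0.5151, 0.2688, 0.2409]
tcp_rot: [0.425, -0.565, 0.565, -0.425]
contact_force: [0.5, 0.7, -0.7]
opening: 0.001
```

```bash
python3 - <<'E'
from mv import *
apply()
im,d=grab("side"); b=(130,240,190,310); cv2.imwrite(f"pics/side11.png",cv2.resize(im[b[0]:b[1],b[2]:b[3]],None,fx=5,fy=5))
E
```

```text
cmd [0.5154 0.2691 0.2405] err mm [-0.3 -0.3  0.4] rot err [ 0.  0. -0.] t 13.37 open 0.001 F [ 0.5  0.7 -0.7]
```

View pics/side11.png

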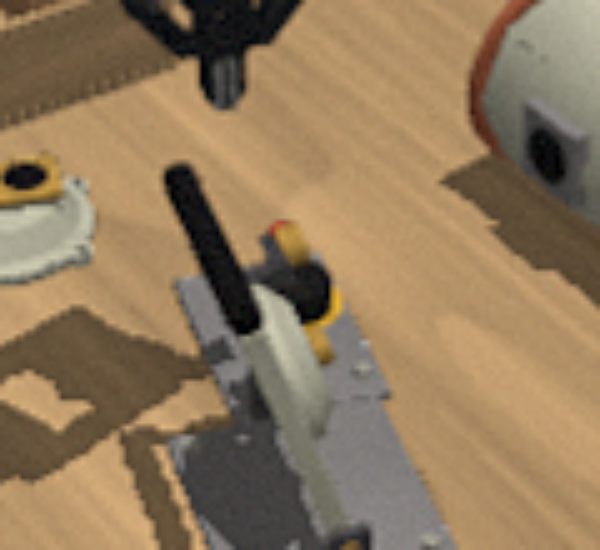

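The kickstand has fallen away: the red is now only at (280,228), by the hub. Before gripping the bar I'll check clearance around it with the first depth images.

```bash
python3 - <<'E'
from mv import *
from stand import *
for n in("top","side"):
    P=cloud(n,np.load(f"pics/{n}0.npz")["d"]).reshape(-1,3); P=P[~np.isnan(P[:,0])]
    Q=Rs.inv().apply(P-np.r_[T,0])*1000
    q=Q[(Q[:,1]>-95)&(Q[:,1]<-45)&(Q[:,2]>60)]
    for x0 in range(-110,80,10):
        k=q[(q[:,0]>=x0)&(q[:,0]<x0+10)]
        if len(k): print(n,x0,len(k),"zmax",k[:,2].max().round(0),"zmin",k[:,2].min().round(0))
R=down(yaw)
for p in (S([-.014,.056,.33]),fr([0,-.07,.230],-.3)+[0,0,.11],fr([0,-.07,.230],-.3)+[0,0,.03],fr([0,-.07,.230],-.3)-[0,0,.02]): print(p.round(4),rel(p,R))
E
```

```text
top -70 38 zmax 237.0 zmin 220.0
top -60 41 zmax 237.0 zmin 222.0
top -50 36 zmax 230.0 zmin 168.0
top -40 38 zmax 179.0 zmin 162.0
top -30 38 zmax 175.0 zmin 160.0
top -20 36 zmax 169.0 zmin 156.0
top -10 34 zmax 161.0 zmin 138.0
top 0 32 zmax 148.0 zmin 105.0
top 10 12 zmax 143.0 zmin 118.0
side -70 25 zmax 231.0 zmin 218.0
side -60 36 zmax 235.0 zmin 226.0
side -50 16 zmax 231.0 zmin 224.0
side -30 20 zmax 175.0 zmin 159.0
side -20 26 zmax 171.0 zmin 163.0
side -10 20 zmax 165.0 zmin 149.0
side 0 14 zmax 148.0 zmin 129.0
side 10 16 zmax 143.0 zmin 121.0
[0.5164 0.274  0.33  ] {'t': [-0.5, -8.95, -0.04], 'a': [0.0, 0.0, 0.0], 'mm': 90.0, 'deg': 0.0}
[0.4395 0.1651 0.3313] {'t': [12.1, -9.08, -4.4], 'a': [0.0, 0.0, 0.0], 'mm': 158.0, 'deg': 0.0}
[0.4395 0.1651 0.2513] {'t': [12.1, -1.08, -4.4], 'a': [0.0, 0.0, 0.0], 'mm': 129.0, 'deg': 0.0}
[0.4395 0.1651 0.2013] {'t': [12.1, 3.92, -4.4], 'a': [0.0, 0.0, 0.0], 'mm': 135.0, 'deg': 0.0}
```

>>> {"method": "play_rows", "body": {"steps": [{"claw": 2,"tx": 0.2,"ty": -3,"tz": 0,"ax": 0,"ay": 0,"az": 0},{"claw": 5,"tx": 0.8,"ty": -6,"tz": 0,"ax": 0,"ay": 0,"az": 0},{"claw": 6.5,"tx": 2.5,"ty": -8.5,"tz": -1,"ax": 0,"ay": 0,"az": 0},{"claw": 6.5,"tx": 5,"ty": -9,"tz": -2,"ax": 0,"ay": 0,"az": 0},{"claw": 6.5,"tx": 8,"ty": -9,"tz": -3,"ax": 0,"ay": 0,"az": 0},{"claw": 6.5,"tx": 10.5,"ty": -9,"tz": -4,"ax": 0,"ay": 0,"az": 0},{"claw": 6.5,"tx": 12.1,"ty": -8,"tz": -4.4,"ax": 0,"ay": 0,"az": 0},{"claw": 6.5,"tx": 12.1,"ty": -6,"tz": -4.4,"ax": 0,"ay": 0,"az": 0},{"claw": 6.5,"tx": 12.1,"ty": -4,"tz": -4.4,"ax": 0,"ay": 0,"az": 0},{"claw": 6.5,"tx": 12.1,"ty": -3,"tz": -4.4,"ax": 0,"ay": 0,"az": 0},{"claw": 6.5,"tx": 12.1,"ty": -3,"tz": -4.4,"ax": 0,"ay": 0,"az": 0}]}}

```text
time: 14.33
eef_pos: [0.4377, 0.1646, 0.268]
tcp_rot: [-0.426, 0.566, -0.564, 0.423]
contact_force: [-0.5, 0.6, 0.2]
opening: 0.762
```

```bash
python3 - <<'E'
from mv import *
from stand import *
apply([12.1,-3,-4.4])
print(rel(fr([0,-.07,.230],-.3)-[0,0,.02],down(yaw)))
for n,b in(("side",(130,240,190,310)),("top",(170,260,160,260))):
    im,d=grab(n); np.savez(f"pics/{n}12.npz",im=im,d=d); cv2.imwrite(f"pics/{n}12.png",cv2.resize(im[b[0]:b[1],b[2]:b[3]],None,fx=5,fy=5))
E
```

```text
cmd [0.4395 0.1651 0.2705] err mm [-1.8 -0.5 -2.5] rot err [-0.3  0.  -0.1] t 14.33 open 0.762 F [-0.5  0.6  0.2]
{'t': [0.0, 6.92, -0.0], 'a': [0.0, 0.0, 0.0], 'mm': 69.0, 'deg': 0.0}
```

View pics/side12.png

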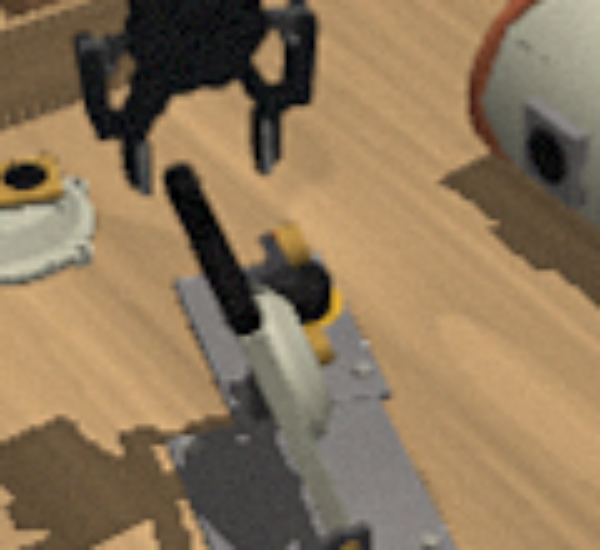

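View pics/top12.png

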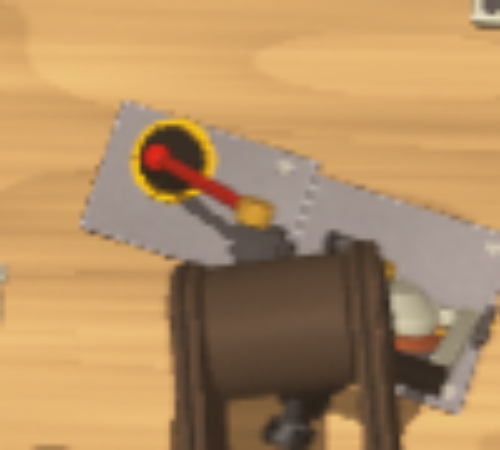

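The kickstand is fully down, its ball at top (155,157) over the puck, and the puck is still concentric with the ring. Lowering onto the bar.

>>> {"method": "play_rows", "body": {"steps": [{"claw": 6.5,"tx": 0,"ty": 1,"tz": 0,"ax": 0,"ay": 0,"az": 0},{"claw": 6.5,"tx": 0,"ty": 2.3,"tz": 0,"ax": 0,"ay": 0,"az": 0},{"claw": 6.5,"tx": 0,"ty": 3.8,"tz": 0,"ax": 0,"ay": 0,"az": 0},{"claw": 6.5,"tx": 0,"ty": 5.2,"tz": 0,"ax": 0,"ay": 0,"az": 0},{"claw": 6.5,"tx": 0,"ty": 6.2,"tz": 0,"ax": 0,"ay": 0,"az": 0},{"claw": 6.5,"tx": 0,"ty": 6.7,"tz": 0,"ax": 0,"ay": 0,"az": 0},{"claw": 6.5,"tx": 0,"ty": 6.9,"tz": 0,"ax": 0,"ay": 0,"az": 0},{"claw": 6.5,"tx": 0,"ty": 6.9,"tz": 0,"ax": 0,"ay": 0,"az": 0}]}}

```text
time: 15.1
eef_pos: [0.4394, 0.165, 0.2019]
tcp_rot: [0.425, -0.565, 0.565, -0.425]
contact_force: [0.6, 0.4, 0.3]
opening: 0.757
```

```bash
python3 - <<'E'
from mv import *
apply([0,6.9,0])
im,d=grab("side"); b=(130,240,190,310); cv2.imwrite(f"pics/side13.png",cv2.resize(im[b[0]:b[1],b[2]:b[3]],None,fx=5,fy=5))
E
```

```text
cmd [0.4395 0.1651 0.2015] err mm [-0.1 -0.1  0.4] rot err [ 0. -0.  0.] t 15.1 open 0.757 F [0.6 0.4 0.3]
```

View pics/side13.png

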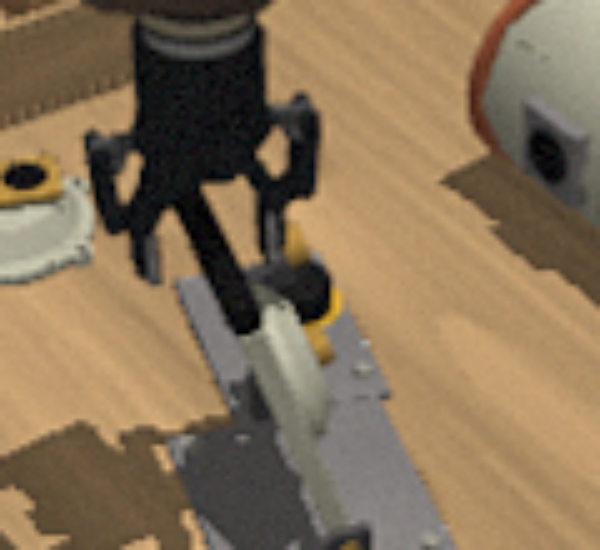

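>>> {"method": "play_rows", "body": {"grip_force": 40, "steps": [{"claw": 4,"tx": 0,"ty": 0,"tz": 0,"ax": 0,"ay": 0,"az": 0},{"claw": 3,"tx": 0,"ty": 0,"tz": 0,"ax": 0,"ay": 0,"az": 0},{"claw": 1.2,"tx": 0,"ty": 0,"tz": 0,"ax": 0,"ay": 0,"az": 0},{"claw": 1.2,"tx": 0,"ty": 0,"tz": 0,"ax": 0,"ay": 0,"az": 0},{"claw": 1.2,"tx": 0,"ty": 0,"tz": 0,"ax": 0,"ay": 0,"az": 0},{"claw": 1.2,"tx": 0,"ty": 0,"tz": 0,"ax": 0,"ay": 0,"az": 0},{"claw": 1.2,"tx": 0,"ty": 0,"tz": 0,"ax": 0,"ay": 0,"az": 0},{"claw": 1.2,"tx": 0,"ty": 0,"tz": 0,"ax": 0,"ay": 0,"az": 0}]}}

```text
time: 15.82
eef_pos: [0.4416, 0.1644, 0.2029]
tcp_rot: [0.423, -0.564, 0.567, -0.427]
contact_force: [5.7, -2.1, -0.9]
opening: 0.24
```

```bash
python3 - <<'E'
from mv import *
from stand import *
apply()
p0,R0=load()
# rotate TCP rigidly with frame about hinge
h=S([0,-.07,.035]); ax=Rs.apply([0,1,0])
for k in range(1,13):
    q=Ro.from_rotvec(ax*.3*k/12); p=h+q.apply(p0-h); r=rel(p,q.as_matrix()@R0); print(k,r["t"],r["a"])
E
```

```text
cmd [0.4395 0.1651 0.2015] err mm [ 2.1 -0.7  1.4] rot err [0.4 0.  0.1] t 15.82 open 0.24 F [ 5.7 -2.1 -0.9]
1 [0.0, -0.14, 0.42] [-1.4, 0.0, 0.0]
2 [0.0, -0.27, 0.84] [-2.9, -0.0, 0.0]
3 [0.0, -0.38, 1.26] [-4.3, -0.0, 0.0]
4 [0.0, -0.49, 1.69] [-5.7, 0.0, 0.0]
5 [0.0, -0.59, 2.12] [-7.2, 0.0, 0.0]
6 [0.0, -0.67, 2.55] [-8.6, -0.0, 0.0]
7 [0.0, -0.75, 2.99] [-10.0, 0.0, 0.0]
8 [0.0, -0.81, 3.42] [-11.5, -0.0, 0.0]
9 [0.0, -0.87, 3.86] [-12.9, -0.0, 0.0]
10 [0.0, -0.91, 4.3] [-14.3, -0.0, 0.0]
11 [0.0, -0.94, 4.74] [-15.8, -0.0, 0.0]
12 [0.0, -0.96, 5.18] [-17.2, -0.0, 0.0]
```

The bar is gripped (opening 20.5 mm). The measured position shows it about 2 mm further along stand +x than I estimated, so I'll add that while raising along the arc.

>>> {"method": "play_rows", "body": {"steps": [{"claw": 1.2,"tx": 0,"ty": -0.05,"tz": 0.25,"ax": -0.5,"ay": 0,"az": 0},{"claw": 1.2,"tx": 0,"ty": -0.14,"tz": 0.6,"ax": -1.4,"ay": 0,"az": 0},{"claw": 1.2,"tx": 0,"ty": -0.27,"tz": 1.05,"ax": -2.9,"ay": 0,"az": 0},{"claw": 1.2,"tx": 0,"ty": -0.38,"tz": 1.47,"ax": -4.3,"ay": 0,"az": 0},{"claw": 1.2,"tx": 0,"ty": -0.49,"tz": 1.9,"ax": -5.7,"ay": 0,"az": 0},{"claw": 1.2,"tx": 0,"ty": -0.59,"tz": 2.33,"ax": -7.2,"ay": 0,"az": 0},{"claw": 1.2,"tx": 0,"ty": -0.67,"tz": 2.76,"ax": -8.6,"ay": 0,"az": 0},{"claw": 1.2,"tx": 0,"ty": -0.75,"tz": 3.2,"ax": -10,"ay": 0,"az": 0},{"claw": 1.2,"tx": 0,"ty": -0.8,"tz": 3.5,"ax": -11,"ay": 0,"az": 0},{"claw": 1.2,"tx": 0,"ty": -0.81,"tz": 3.63,"ax": -11.5,"ay": 0,"az": 0},{"claw": 1.2,"tx": 0,"ty": -0.81,"tz": 3.63,"ax": -11.5,"ay": 0,"az": 0}]}}

```text
time: 16.73
eef_pos: [0.4756, 0.1543, 0.2111]
tcp_rot: [-0.465, 0.62, -0.506, 0.38]
contact_force: [-1.2, -0.1, 6.0]
opening: 0.243
```

```bash
python3 - <<'E'
from mv import *
from stand import *
p0,R0=load()
apply([0,-.81,3.63],[-11.5,0,0])
h=S([0.002,-.07,.035]); ax=Rs.apply([0,1,0]); p0=p0+Rs.apply([.002,0,0])
for k in (8,9,10,11,12):
    q=Ro.from_rotvec(ax*.3*k/12); p=h+q.apply(p0-h); r=rel(p,q.as_matrix()@R0); print(k,r["t"],r["a"])
im,d=grab("side"); b=(130,240,190,310); cv2.imwrite(f"pics/side14.png",cv2.resize(im[b[0]:b[1],b[2]:b[3]],None,fx=5,fy=5))
E
```

```text
cmd [0.4744 0.155  0.2096] err mm [ 1.2 -0.7  1.5] rot err [-0.1  0.   0. ] t 16.73 open 0.243 F [-1.2 -0.1  6. ]
8 [0.0, -0.0, -0.01] [0.0, -0.0, 0.0]
9 [0.0, -0.14, 0.41] [-1.4, -0.0, 0.0]
10 [0.0, -0.27, 0.83] [-2.8, -0.0, 0.0]
11 [0.0, -0.39, 1.26] [-4.3, -0.0, 0.0]
12 [0.0, -0.49, 1.68] [-5.7, -0.0, 0.0]
```

View pics/side14.png

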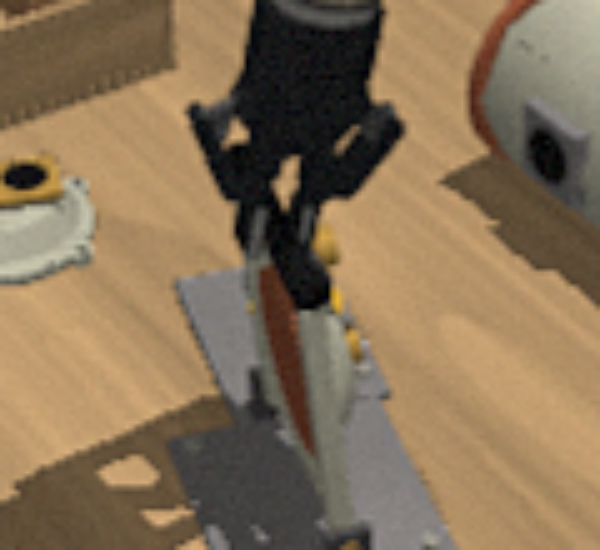

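The frame is rising with the bar held in the jaws at about (290,240). Finishing the arc.

>>> {"method": "play_rows", "body": {"steps": [{"claw": 1.2,"tx": 0,"ty": -0.07,"tz": 0.2,"ax": -0.7,"ay": 0,"az": 0},{"claw": 1.2,"tx": 0,"ty": -0.17,"tz": 0.5,"ax": -1.7,"ay": 0,"az": 0},{"claw": 1.2,"tx": 0,"ty": -0.27,"tz": 0.83,"ax": -2.8,"ay": 0,"az": 0},{"claw": 1.2,"tx": 0,"ty": -0.36,"tz": 1.15,"ax": -3.9,"ay": 0,"az": 0},{"claw": 1.2,"tx": 0,"ty": -0.43,"tz": 1.4,"ax": -4.8,"ay": 0,"az": 0},{"claw": 1.2,"tx": 0,"ty": -0.47,"tz": 1.58,"ax": -5.4,"ay": 0,"az": 0},{"claw": 1.2,"tx": 0,"ty": -0.49,"tz": 1.68,"ax": -5.7,"ay": 0,"az": 0},{"claw": 1.2,"tx": 0,"ty": -0.49,"tz": 1.68,"ax": -5.7,"ay": 0,"az": 0},{"claw": 1.2,"tx": 0,"ty": -0.49,"tz": 1.68,"ax": -5.7,"ay": 0,"az": 0},{"claw": 1.2,"tx": 0,"ty": -0.49,"tz": 1.68,"ax": -5.7,"ay": 0,"az": 0}]}}

```text
time: 17.62
eef_pos: [0.4922, 0.1494, 0.2124]
tcp_rot: [-0.483, 0.643, -0.475, 0.357]
contact_force: [0.3, -1.5, 5.4]
opening: 0.238
```

```bash
python3 - <<'E'
from mv import *
from stand import *
apply([0,-.49,1.68],[-5.7,0,0])
s=ctrl.get_state(); R=Ro.from_quat(s["tcp_rot"]).as_matrix(); g=np.array(s["eef_pos"])-R[:,1]*.0195
print("grasp pt in stand mm",(Rs.inv().apply(g-np.r_[T,0])*1000).round(1))
p=np.array([.4416,.1644,.2029+.0195]); print("start", (Rs.inv().apply(p-np.r_[T,0])*1000).round(1))
for n,b in(("side",(130,240,190,310)),("top",(170,260,160,260))):
    im,d=grab(n); np.savez(f"pics/{n}15.npz",im=im,d=d); cv2.imwrite(f"pics/{n}15.png",cv2.resize(im[b[0]:b[1],b[2]:b[3]],None,fx=5,fy=5))
E
```

```text
cmd [0.4911 0.1502 0.2111] err mm [ 1.1 -0.8  1.4] rot err [0. 0. 0.] t 17.62 open 0.238 F [ 0.3 -1.5  5.4]
grasp pt in stand mm [  3.1 -70.5 231.1]
start [-55.4 -70.1 222.4]
```

View pics/side15.png

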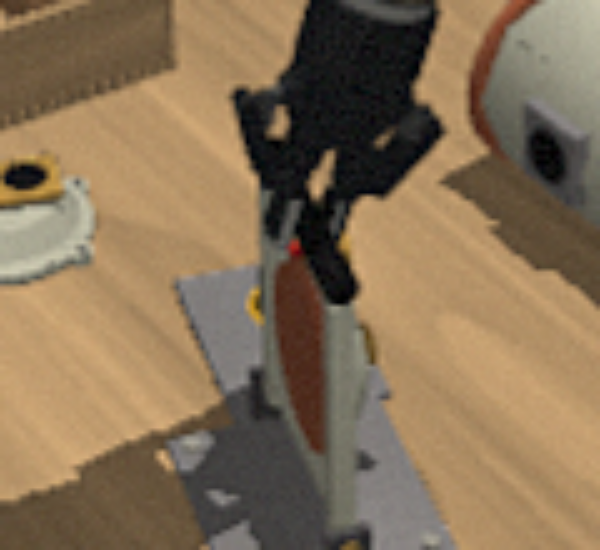

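View pics/top15.png

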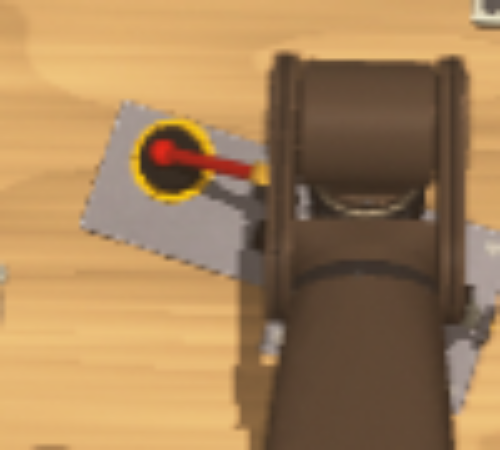

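```bash
python3 - <<'E'
from mv import *
from stand import *
for th in(-.05,0,.05): print(th,kick(2.57,th).round(4),((proj("top",kick(2.57,th))[0]-[160,170]+.5)*5).round(1))
f=np.load("pics/top15.npz"); im=f["im"]; P=cloud("top",f["d"]); hsv=cv2.cvtColor(im,cv2.COLOR_BGR2HSV)
m=((hsv[...,0]<8)|(hsv[...,0]>172))&(hsv[...,1]>150)&(hsv[...,2]>60); m[:,:185]=0;m[:,199:]=0;m[:192]=0;m[210:]=0
ys,xs=np.where(m); 
for y,x in zip(ys,xs):
    if x<196: print(x,y,P[y,x].round(3))
v=cv2.resize(im[186:216,180:210],None,fx=20,fy=20,interpolation=cv2.INTER_CUBIC)
a=np.linspace(0,2*np.pi,60)
for (r,z,col) in((.034,.008,(0,255,0)),(.026,.032,(255,0,255)),(.026,.008,(255,255,0))):
    Q=np.c_[.5988+r*np.cos(a),.3253+r*np.sin(a),np.full(60,z)]; q=((proj("top",Q)-[180,186]+.5)*20).astype(np.int32)
    cv2.polylines(v,[q],True,col,1)
cv2.imwrite("pics/top15z.png",v)
s=ctrl.get_state(); print(np.round(s["dq"],3),s["time"])
E
```

```text
-0.05 [0.5976 0.3271 0.0519] [161.1 154.2]
0 [0.5983 0.3269 0.0494] [162.  153.7]
0.05 [0.599  0.3267 0.0469] [162.9 153.4]
190 198 [0.61  0.338 0.032]
191 198 [0.606 0.329 0.057]
192 198 [0.606 0.325 0.058]
193 198 [0.606 0.321 0.06 ]
194 198 [0.608 0.319 0.048]
190 199 [0.603 0.334 0.052]
191 199 [0.602 0.329 0.056]
192 199 [0.603 0.326 0.052]
193 199 [0.603 0.322 0.055]
194 199 [0.602 0.317 0.06 ]
195 199 [0.604 0.315 0.047]
190 200 [0.599 0.334 0.052]
191 200 [0.598 0.329 0.058]
192 200 [0.599 0.326 0.055]
193 200 [0.598 0.321 0.06 ]
194 200 [0.597 0.315 0.069]
195 200 [0.598 0.313 0.059]
190 201 [0.596 0.335 0.046]
191 201 [0.595 0.33  0.053]
192 201 [0.594 0.325 0.056]
193 201 [0.595 0.322 0.053]
194 201 [0.594 0.317 0.058]
195 201 [0.593 0.311 0.067]
190 202 [0.594 0.339 0.027]
191 202 [0.59  0.329 0.057]
192 202 [0.59  0.325 0.057]
193 202 [0.591 0.322 0.051]
194 202 [0.592 0.319 0.045]
195 202 [0.59  0.313 0.058]
[-0.    -0.003  0.    -0.002  0.001  0.   ] 17.7167
```

View pics/top15z.png

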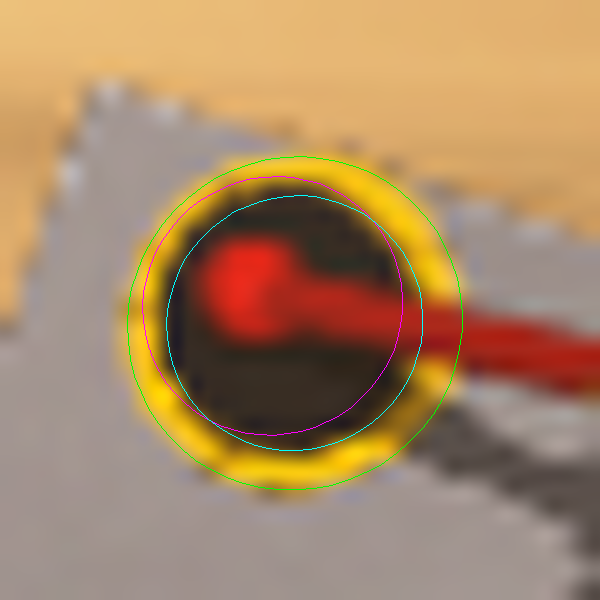

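>>> {"method": "play_rows", "body": {"steps": [{"claw": 1.2,"tx": 0,"ty": -0.05,"tz": -0.05,"ax": 0,"ay": 0,"az": 0},{"claw": 1.2,"tx": 0,"ty": -0.1,"tz": -0.1,"ax": 0,"ay": 0,"az": 0},{"claw": 1.2,"tx": 0,"ty": -0.1,"tz": -0.1,"ax": 0,"ay": 0,"az": 0},{"claw": 1.2,"tx": 0,"ty": -0.1,"tz": -0.1,"ax": 0,"ay": 0,"az": 0},{"claw": 1.2,"tx": 0,"ty": -0.1,"tz": -0.1,"ax": 0,"ay": 0,"az": 0},{"claw": 1.2,"tx": 0,"ty": -0.1,"tz": -0.1,"ax": 0,"ay": 0,"az": 0},{"claw": 1.2,"tx": 0,"ty": -0.1,"tz": -0.1,"ax": 0,"ay": 0,"az": 0},{"claw": 1.2,"tx": 0,"ty": -0.1,"tz": -0.1,"ax": 0,"ay": 0,"az": 0}]}}

```text
time: 18.38
eef_pos: [0.4902, 0.15, 0.2125]
tcp_rot: [-0.484, 0.643, -0.475, 0.357]
contact_force: [1.4, -1.9, 2.1]
opening: 0.241
```

```bash
python3 - <<'E'
from mv import *
from stand import *
apply([0,-.1,-.1])
s=ctrl.get_state(); R=Ro.from_quat(s["tcp_rot"]).as_matrix(); g=np.array(s["eef_pos"])-R[:,1]*.0195
print("grasp pt in stand mm",(Rs.inv().apply(g-np.r_[T,0])*1000).round(1),np.round(s["dq"],3))
im,d=grab("top"); cv2.imwrite("pics/top16.png",im); im,d=grab("side"); cv2.imwrite("pics/side16.png",im)
E
```

```text
cmd [0.4905 0.1504 0.2123] err mm [-0.3 -0.4  0.2] rot err [ 0.  0. -0.] t 18.38 open 0.241 F [ 1.4 -1.9  2.1]
grasp pt in stand mm [  1.  -70.4 231.1] [ 0.001 -0.001  0.001  0.002 -0.001 -0.001]
```

View pics/side16.png

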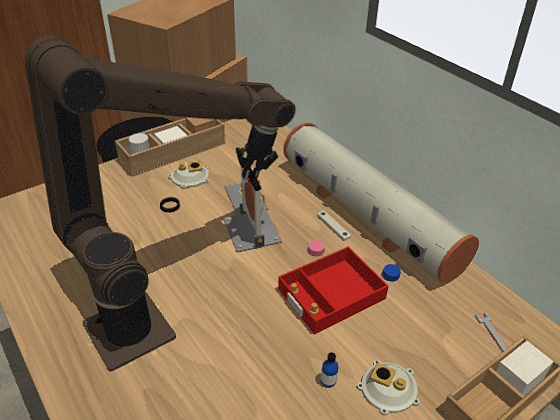

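View pics/top16.png

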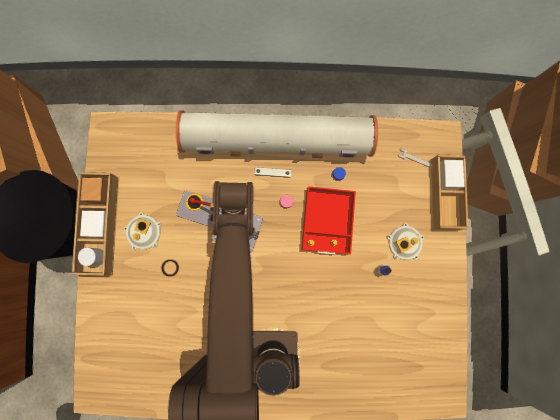

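Both views show the frame upright and held by the bar, the kickstand over the puck at top (195,202), and nothing else on the bench or in the bin moved. Bar x is within about 1 mm of upright by both estimates, and the joints are still. Handing in.

```bash
python3 -c "
from plant import ctrl
print(ctrl.sign_off())"
```

```text
the job is handed in; nothing more can be done
None
```

The job is done and handed in at about 18.5 s. The puck lies flat on the yellow mark and was released there. The kickstand was pushed over its top centre and dropped all the way down. The frame is upright and still held by the black bar with a 40 N grip.

- **Puck:** it sits about 1–2 mm from the ring's centre in both camera views.
- **Kickstand clearance:** depth readings put the top of the ball at about 58–60 mm. Its underside is therefore at about 37 mm, clear of the puck top at 32 mm. The ball appeared within a pixel of its predicted position.
- **Frame angle:** two estimates disagree slightly. One puts the bar 1.0 mm past upright and the other 1.2 mm short of it, so the frame is within about 0.01 rad.
- **Stillness and force:** joint speeds were about zero, and the contact force at the end was about 3 N.
- **Kickstand push:** it did not fall straight after top centre; it hung back until I pushed it about 37 mm further, then fell by itself.
- **Other objects:** they look unmoved in the final pictures.
- **Refused call:** my first move call was rejected for missing keys and moved nothing.

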